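# Roll-test two platen rollers and reject the lifting one

## Task

Two spare printer rollers lie on the flat pan of the parcel scale, and one of them is out of round. Take the wooden block by its handle, lay its flat underside on each roller in turn and roll it at least 30 mm one way along the pan under a light, steady press of about half a kilogram, easing off whenever it lifts so that the press always stays under one kilogram. Then put the block back on its cork mat, put the roller that lifted in the grey reject tray, leave the true one lying on the pan, and leave the other things alone.

Things in the scene. Friction and masses are not known exactly. Their poses are not given: they have to be found in the camera images.
- pan_mid (a point): middle of the top face of the parcel scale's flat aluminium pan (50 mm above the desk when unloaded), z up. The pan is 210 mm (its x) by 240 mm (its y), with a 4 mm wide lip standing 6 mm high round the edge. The scale's base is fixed; its display sits low on the pan's -x side
- pan (a joint): how far the scale's pan has sunk, in m: 0 unloaded, 0.010 at its stop. It moves straight down without tilting, against a spring of 4.5 N per mm
- roller_a: printer roller: dark rubber sleeve 70 mm long, about 20 mm thick, 70 g, a thin steel shaft showing 9 mm at each end; origin at its middle on its axis, own x along it. Starts lying on the pan, axis nearly along the pan's x. The two look alike and may lie either way about: one is 19.5 mm thick all round, the other 18 mm one way and 21 mm the other, so it lifts 3 mm twice a turn
- roller_b: printer roller: dark rubber sleeve 70 mm long, about 20 mm thick, 70 g, a thin steel shaft showing 9 mm at each end; origin at its middle on its axis, own x along it. Starts lying on the pan, axis nearly along the pan's x. The two look alike and may lie either way about: one is 19.5 mm thick all round, the other 18 mm one way and 21 mm the other, so it lifts 3 mm twice a turn
- block: wooden hand block for rolling: flat base 50 mm (own x) x 100 mm (own y) x 10 mm thick, with one upright handle board in the middle of its top, 44 mm (x) x 16 mm (y), its top 56 mm above the underside. About 200 g. Origin at the centre of the flat underside, z up. It starts on the cork mat; the 100 mm length is meant to go along the rolling direction
- mat_mid (a point): middle of the top of the thin cork mat, 90 x 140 mm, top 4 mm above the desk, x and y along the mat's edges; fixed. The block's place
- tray_in (a point): middle of the inner floor of the grey open reject tray, outside 130 mm (own x) x 160 mm (own y) x 35 mm high, walls 4 mm, floor 4 mm above the desk; fixed. Mat and tray may change sides
- mouse: dark blue computer mouse 90 x 55 x 30 mm, behind the scale; leave alone. Origin at the centre of its underside
- tape: cardboard-coloured roll of tape lying flat, 64 mm across, 24 mm high, behind the scale; leave alone. Origin at the centre of its underside
- screwdriver: screwdriver lying along y behind the scale; leave alone
There are look-alikes about, which are no part of the job. What is shaped like the roller_b but yellow is not meant. What is shaped like the part that bears tray_in but yellow is not meant.

How it is judged:
On the way, in this order (a step that is already met when the one before it is completed fails the run):
1. one roller has been rolled along the pan under the block and is still pressed with more than 2.5 N as it passes from 28 to 33 mm from its start (((contact force between block and roller_a above 2.5 N and z of block in the frame of pan_mid above 0.012 m and z of roller_a in the frame of pan_mid below 0.015 m and distance of roller_a from where it was at the start of the episode between 0.028 and 0.033 m) or (contact force between block and roller_b above 2.5 N and z of block in the frame of pan_mid above 0.012 m and z of roller_b in the frame of pan_mid below 0.015 m and distance of roller_b from where it was at the start of the episode between 0.028 and 0.033 m))), for 0.1 s.
2. the other roller has been rolled in the same way (((contact force between block and roller_a above 2.5 N and z of block in the frame of pan_mid above 0.012 m and z of roller_a in the frame of pan_mid below 0.015 m and distance of roller_a from where it was at the start of the episode between 0.028 and 0.033 m and distance of roller_b from where it was at the start of the episode above 0.018 m) or (contact force between block and roller_b above 2.5 N and z of block in the frame of pan_mid above 0.012 m and z of roller_b in the frame of pan_mid below 0.015 m and distance of roller_b from where it was at the start of the episode between 0.028 and 0.033 m and distance of roller_a from where it was at the start of the episode above 0.018 m))), for 0.1 s.
At the end, for the whole second after the job is handed in: The out-of-round roller rests in the reject tray, the round one rests on the scale's pan inside its lip, and the block stands flat on its underside on the cork mat, its centre within 40 mm of the mat's middle; all three at rest and released (((x of roller_a in the frame of tray_in between -0.061 and 0.061 m and y of roller_a in the frame of tray_in between -0.076 and 0.076 m and z of roller_a in the frame of tray_in between 0 and 0.03 m and x of roller_b in the frame of pan_mid between -0.1 and 0.1 m and y of roller_b in the frame of pan_mid between -0.115 and 0.115 m and z of roller_b in the frame of pan_mid between 0.0094 and 0.0102 m) or (x of roller_b in the frame of tray_in between -0.061 and 0.061 m and y of roller_b in the frame of tray_in between -0.076 and 0.076 m and z of roller_b in the frame of tray_in between 0 and 0.03 m and x of roller_a in the frame of pan_mid between -0.1 and 0.1 m and y of roller_a in the frame of pan_mid between -0.115 and 0.115 m and z of roller_a in the frame of pan_mid between 0.0094 and 0.0102 m)) and horizontal distance between block and mat_mid below 0.04 m and z of block in the frame of mat_mid below 0.005 m and angle between block's own z axis and vertical below 0.1 rad and linear speed of each of roller_a, roller_b, block below 0.02 m/s); the robot touches nothing.
It fails at once if the block pressed on a roller with more than 10 N (contact force between block and roller_a above 10 N or contact force between block and roller_b above 10 N).
It fails at once if a bystander was moved more than 30 mm (distance of any of mouse, tape, screwdriver from where it was at the start of the episode above 0.03 m).
It also fails if it takes over 72 s, if anything falls off the work surface, if the arm or the gripper's body presses on something with over 40 N, if the wrist force passes 120 N, or if a joint passes its speed limit or range.

## Robot

A 6-joint arm with a two-finger parallel gripper is mounted at the origin on the work surface. World frame = base frame: x ahead of the robot, y to its left, z up, the work surface at z = 0. Lengths are in m, angles in rad, forces in N, time in s.
With the tool pointing down it reaches from about 0.425 to 0.95 m from the base axis. Payload 3.5 kg.
Tool frame: the origin (TCP) lies at the very end of the fingers, on their centre line; the grasp point (between the pads) lies ctrl.grip_point_offset behind it (ctrl.grip_point_offset is the distance from the TCP to the grasp point, in m); z points along the fingers, y is the direction in which the jaws open and shut (so a half turn about z gives the same grasp; the last joint's range is limited). The gripper opens to 85 mm and grips with 20 to 120 N. Pads are 22 mm wide; open, the fingers measure 114 mm over their backs; the gripper's body (76 mm by 85 mm) begins 54 mm behind the grasp point. The pads swing forward as they close: fully open they stand 13 mm farther back than shut.
Start: joints at [-1.276, 0.286, 1.577, -0, 1.279, -0.15], TCP at [0.29, -0.609, 0.231] pointing down, gripper open.
Joint ranges: [-2.77, 2.77], [-0.9, 2.22], [0.21, 2.48], [-1.53, 4.67], [0.24, 2.81], [-2.84, 2.84]. Speed limits (rad/s): [2.79, 2.79, 3.14, 3.14, 3.14, 3.14].

## Interface

Orientations are given as a unit quaternion [x, y, z, w].
In Python, from plant import telemetry, imaging, ticket, finder, ctrl gives the robot as it stands. The module is installed in compiled form; this text tells all that it offers.
- The arm moves only by the shell command python3 -m crank 'ROWS' [FORCE]. ROWS is JSON, a list of rows, each a list of 7 numbers: the shift along the tool's x, y, z scaled (see below), then the turn, a rotation vector about the tool's x, y, z scaled (see below), then the opening, from 0 (shut) to 1 (fully open). A call has 1 to 12 rows; each row is the pose to reach, as a shift and turn from the pose commanded when the call began, along the tool's axes at that moment; what a row does not reach only later rows make up. The controller multiplies each number of a shift by 0.15 m and each number of a turn by 90 degrees. A row lasts 1/10 s, in which the tool goes at most 50 mm and 8.59 degrees, less where a joint would pass 70% of its speed; a pose out of reach is approached as far as the arm can. A call with a number of a shift or a turn outside -1 to 1 is refused whole. A call with a gripper value outside its range is refused whole. The fingers move at their own pace and stop on an object; FORCE is the grip in N (left out, the last holds). Time passes only in rows, so rows that repeat a pose let the fingers close. It gives the time, the measured TCP pose, the force and the opening at its end, in the units of the state.
- telemetry.get_state(): the state, without advancing time (a new reading comes with each control period).
- imaging.read_camera(name): name is "scene" or "top"; returns a dict with "pixels" (400x640x3 uint8, red, green, blue), "vfov" (degrees; the focal length in pixels is half the picture's height over the tangent of half this angle, whatever the lens; pixels are square), "cx", "cy" (the principal point, pixels), "distortion" ([k1, k2, p1, p2, k3] as OpenCV has them; the pictures are not rectified), "rvec" (rotation vector, rad) and "tvec" (3), from world to camera coordinates, as OpenCV has them. Camera axes: x right, y down, z forward; pixel columns grow to the right and rows downward; lengths in m; the calibration is good to about 2 mm. A picture is of the moment at which its call begins. There is no depth.
- ticket.sign_off(): hands the job in, once; it reports no verdict.
Trained networks look in a picture, given as the dict that the camera call returned (one of the last four; its "shot" number tells which), for a name from the list of things; names that differ only in an ending like _2 or _b are one class to them, and where a whole thing is asked for, a point or a joint stands for the part that bears it (a point fixed in the world has none). Each returns a list of dicts, best first, with "confidence" (0 to 1); they miss things now and then, are a little off and sometimes report something else, mostly with a low value. They report only what shows in the picture. A call takes as long as a camera call. They do not tell look-alikes from the thing itself.
- finder.masks_of(label, picture): "pixels" (400x640 bool, what is visible of it) and "extent" ([left, top, right, bottom] in pixels, round what is visible of it).
- finder.pinpoint(label, picture): "location" ([row, column] in pixels: a listed point, or the origin of a listed thing).
The state is a dict: "time": time; "qpos": joint angles; "dq": joint speeds; "joint_efforts": joint torques, N m; "eef_pos": TCP position; "tcp_rot": TCP orientation; "contact_force": force on the tool from outside, world axes, zero at the start; "wrist_torque": the same for the moment, N m; "opening": opening from 0.0 (shut) to 1.0 (fully open).
Only numpy, scipy, OpenCV 4.12 (cv2) and the standard library are available. Lean on these libraries where they do the work, as an engineer would, in place of code of your own. Each camera call takes 0.05 s, during which the arm holds its last target.

## Working session

There is one attempt and no reset: what is moved stays moved. The work goes in short steps, Python scripts to look and compute and a shell command to move; the robot and the scene stay as the last step left them, time stands still between calls to the robot, and variables do not carry over. Pictures are saved under pics/ and viewed, and the job is handed in when it is done.

```bash
mkdir -p pics; ls
cat > h.py <<'E'
import numpy as np, cv2
from plant import telemetry, imaging, ticket, finder, ctrl
def cam(n):
    return imaging.read_camera(n)
def K(p):
    f=200/np.tan(np.radians(p["vfov"])/2)
    return np.array([[f,0,p["cx"]],[0,f,p["cy"]],[0,0,1.]])
def save(p,fn): cv2.imwrite(fn,cv2.cvtColor(p["pixels"],cv2.COLOR_RGB2BGR))
def ray(p,u,v,z):
    d=np.array(p["distortion"],float)
    x=cv2.undistortPointsIter(np.array([[[u,v]]],float),K(p),d,None,None,(3,100,1e-12)) if hasattr(cv2,'undistortPointsIter') else cv2.undistortPoints(np.array([[[u,v]]],float),K(p),d)
    x=x[0,0]
    R=cv2.Rodrigues(np.array(p["rvec"],float))[0]; t=np.array(p["tvec"],float).ravel()
    c=-R.T@t; dd=R.T@np.array([x[0],x[1],1])
    s=(z-c[2])/dd[2]
    return c+s*dd
def proj(p,X):
    return cv2.projectPoints(np.array(X,float).reshape(-1,1,3),np.array(p["rvec"],float),np.array(p["tvec"],float),K(p),np.array(p["distortion"],float))[0].reshape(-1,2)
E
python3 - <<'E'
from h import *
print(telemetry.get_state(), ctrl.grip_point_offset)
for n in("scene","top"):
    p=cam(n); save(p,f"pics/{n}0.png"); print(n,p["vfov"],p["cx"],p["cy"],p["distortion"],p["rvec"],p["tvec"])
    for l in("roller_a","block","pan_mid","mat_mid","tray_in"):
        for d in finder.pinpoint(l,p): 
            z={"roller_a":.06,"block":.004,"pan_mid":.05,"mat_mid":.004,"tray_in":.004}[l]
            r,c=d["location"]; print(l,round(d["confidence"],2),[round(r,1),round(c,1)],ray(p,c,r,z).round(4))
E
```

```text
pics
{'time': 0.0, 'qpos': array([-1.27600548e+00,  2.87191059e-01,  1.57818898e+00,  1.17705292e-05,
        1.27859966e+00, -1.49984884e-01]), 'dq': array([-0.00035983,  0.00105801,  0.00031046, -0.00058123, -0.00080322,
        0.00085907]), 'joint_efforts': array([ 2.49933428e-04, -4.05973649e+01, -2.92628431e+01, -7.75051149e-05,
        5.71089622e-03,  1.00577688e-05]), 'eef_pos': array([ 0.29026644, -0.60866852,  0.22992376]), 'tcp_rot': array([ 9.75373246e-01,  2.20557492e-01, -8.07202684e-05, -1.19080561e-03]), 'contact_force': array([ 0.21503657,  0.03208652, -0.86817009]), 'wrist_torque': array([-0.00655989,  0.02961248, -0.02193855]), 'opening': 0.9977494260480494} 0.0187
scene 45.92560518411722 318.67999989353893 201.7853447982877 [0.03926259 0.         0.         0.         0.        ] [ 1.10768288  2.46384046 -0.88633434] [ 0.32759775 -0.27772524  1.70387498]
roller_a 0.69 [204.2, 305.5] [0.5636 0.0056 0.06  ]
roller_a 0.67 [213.0, 405.3] [0.3952 0.2415 0.06  ]
roller_a 0.64 [242.3, 206.2] [ 0.8437 -0.1041  0.06  ]
roller_a 0.57 [181.0, 317.5] [ 0.4711 -0.029   0.06  
[... 234 characters left out ...]
 393.1] [0.5547 0.3212 0.004 ]
top 57.681844080957596 316.14356523117436 202.9508845887434 [-0.00601038  0.          0.          0.          0.        ] [ 2.15267221 -2.17101101  0.06115739] [0.06216968 0.58842748 0.90886553]
roller_a 0.79 [249.5, 353.5] [ 0.4707 -0.0345  0.06  ]
roller_a 0.72 [292.8, 250.8] [0.367  0.2176 0.06  ]
roller_a 0.59 [113.7, 389.4] [ 0.8103 -0.1304  0.06  ]
roller_a 0.49 [212.2, 333.3] [0.5626 0.0138 0.06  ]
pan_mid 0.64 [233.1, 342.0] [ 0.511  -0.0074  0.05  ]
mat_mid 0.91 [234.0, 450.8] [ 0.5067 -0.2907  0.004 ]
mat_mid 0.21 [209.5, 333.5] [0.5732 0.0123 0.004 ]
tray_in 0.73 [312.5, 187.3] [0.3081 0.3953 0.004 ]
tray_in 0.58 [218.3, 220.5] [0.5526 0.3119 0.004 ]
```

View pics/scene0.png

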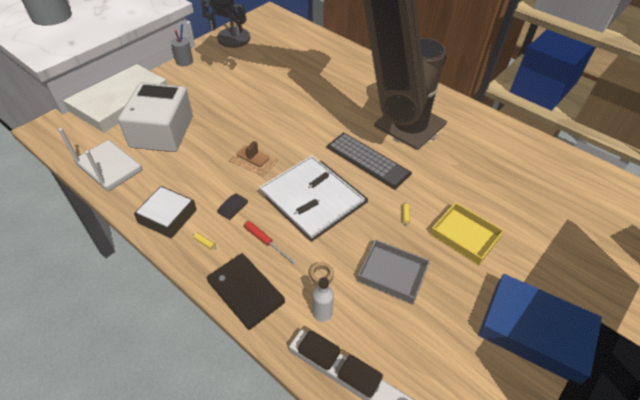

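View pics/top0.png

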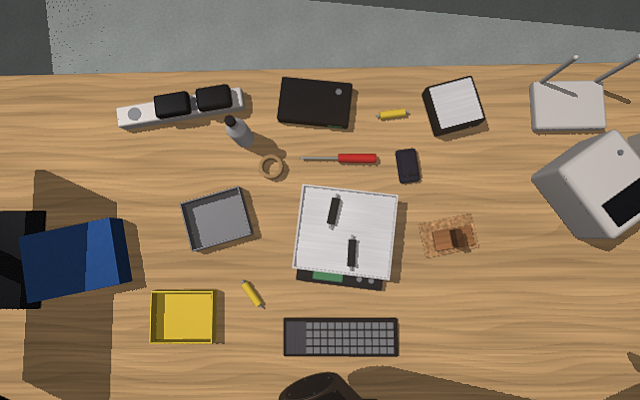

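Scene: pan at top-image (345,232), rollers at (334,211) and (352,252), block and mat at (450,237), grey tray at (218,218). The yellow roller and tray are the look-alikes. Next I'll measure these more finely.

Run:
```python
from h import *
P={n:cam(n) for n in("scene","top")}
for n,p in P.items():
    for l,z in(("roller_a",.06),("block",.03),("mat_mid",.004),("tray_in",.004),("pan",.056)):
        for d in finder.masks_of(l,p):
            m=d["pixels"].astype(np.uint8); ys,xs=np.nonzero(m)
            if len(xs)<10: continue
            W=np.array([ray(p,u,v,z)[:2] for u,v in zip(xs,ys)])
            (c,s,a)=cv2.minAreaRect((W*1000).astype(np.float32))
            C=np.cov((W-W.mean(0)).T); w,V=np.linalg.eigh(C); ax=V[:,1]
            print(n,l,round(d["confidence"],2),len(xs),"cen",W.mean(0).round(4),"ax",round(np.degrees(np.arctan2(ax[1],ax[0])),1),"rect",np.round(c,1),np.round(s,1),round(a,1))
p=P["top"]; a=p["pixels"]
c=np.hstack([cv2.resize(a[175:295,285:405],(480,480),interpolation=cv2.INTER_CUBIC)[:, :],cv2.resize(a[200:270,410:490],(320,280),interpolation=cv2.INTER_CUBIC).repeat(1,0)[:,:] if 0 else np.vstack([cv2.resize(a[205:265,410:490],(320,240),interpolation=cv2.INTER_CUBIC),np.zeros((240,320,3),np.uint8)])])
cv2.imwrite("pics/c1.png",c[:,:,::-1])
p=P["scene"]; a=p["pixels"]
cv2.imwrite("pics/c2.png",cv2.resize(a[130:250,220:380],(800,600),interpolation=cv2.INTER_CUBIC)[:,:,::-1])
R=cv2.Rodrigues
from scipy.spatial.transform import Rotation as Ro
print(Ro.from_quat(telemetry.get_state()["tcp_rot"]).as_matrix().round(3))
```

```text
scene roller_a 0.73 179 cen [0.5662 0.013 ] ax 169.0 rect [565.1  12.8] [27.3 83. ] 78.4
scene roller_a 0.72 180 cen [ 0.8434 -0.1132] ax 96.0 rect [ 843.  -113.7] [21.5 78.9] 5.7
scene roller_a 0.69 139 cen [0.3963 0.2416] ax -145.0 rect [395.8 242.5] [78.5 19.8] 34.7
scene block 0.73 449 cen [ 0.5038 -0.2828] ax 82.9 rect [ 494.4 -282.2] [ 83.8 105.9] 8.4
scene mat_mid 0.97 387 cen [ 0.5176 -0.2681] ax 114.9 rect [ 503.2 -284. ] [ 88.8 141.1] 11.3
scene tray_in 0.9 2949 cen [0.5443 0.313 ] ax 96.6 rect [542.4 310.8] [158.5 168.2] 15.4
scene tray_in 0.56 2510 cen [0.2923 0.397 ] ax 67.7 rect [290.1 395. ] [174.  162.8] 88.7
scene pan 0.61 4155 cen [ 0.5232 -0.0098] ax 85.2 rect [518.1 -14.4] [247.8 215.7] 82.6
top roller_a 0.82 274 cen [ 0.4644 -0.0297] ax 176.0 rect [466.  -29.6] [22.  80.3] 89.1
top roller_a 0.78 173 cen [0.3671 0.2161] ax -143.0 rect [366.9 216. ] [61.4 17.5] 36.5
top roller_a 0.59 252 cen [0.5633 0.0146] ax 167.2 rect [564.2  14.5] [24.4 74. ] 76.8
top roller_a 0.55 1050 cen [ 0.5086 -0.2562] ax 107.1 rect [ 504.1 -264.5] [ 84.7 131.4] 11.2
top roller_a 0.48 183 cen [ 0.81   -0.1407] ax 95.2 rect [ 809.1 -138.6] [20.1 68.6] 7.4
top roller_a 0.47 7745 cen [ 0.5162 -0.0156] ax 87.2 rect [517.4 -14.9] [238.9 209.3] 82.7
top block 0.73 799 cen [ 0.4988 -0.2864] ax 98.7 rect [ 499.  -286.9] [ 51.5 100. ] 8.1
top mat_mid 0.64 973 cen [ 0.5071 -0.2747] ax 109.9 rect [ 504.  -283.8] [ 89.8 136.4] 12.1
top tray_in 0.7 3611 cen [0.299  0.4071] ax 90.6 rect [299.7 407.1] [137.8 176.2] 0.2
top tray_in 0.56 3386 cen [0.5532 0.3231] ax 107.7 rect [554.6 324.2] [142.6 178.8] 16.3
top pan 0.95 7888 cen [ 0.516  -0.0158] ax 87.7 rect [516.5 -14. ] [242.7 212.6] 82.6
[[ 0.903  0.43   0.   ]
 [ 0.43  -0.903  0.   ]
 [ 0.    -0.    -1.   ]]
```

View pics/c1.png

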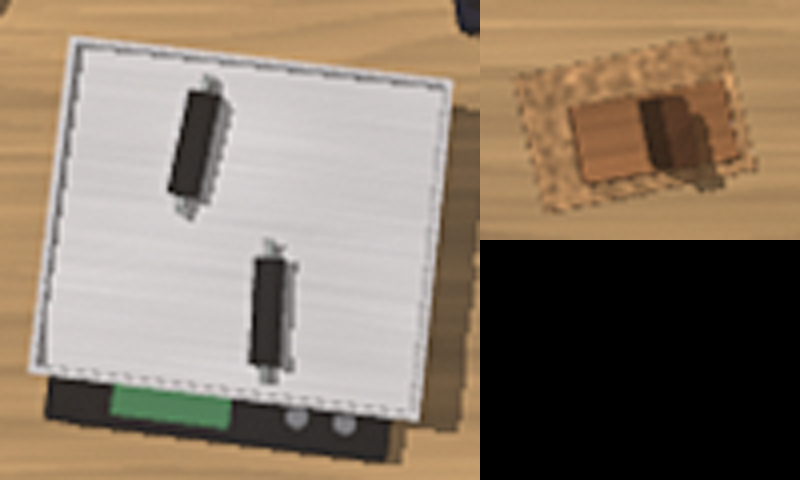

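View pics/c2.png

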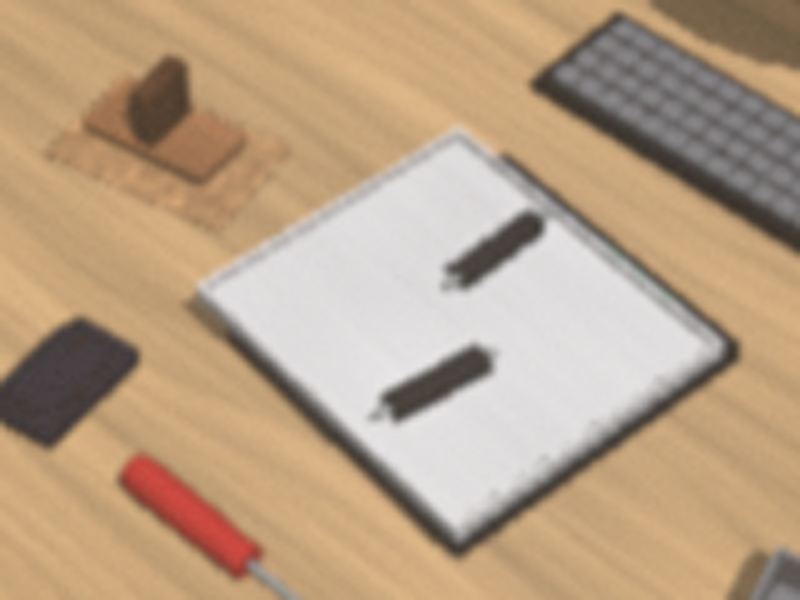

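```bash
cat >> h.py <<'E'
from scipy.optimize import minimize
SS=4
def box(cx,cy,hx,hy,z0,z1):
    return np.array([[cx+a*hx,cy+b*hy,z] for a in(-1,1) for b in(-1,1) for z in(z0,z1)])
def render(p,parts,x,y,yaw):
    c,s=np.cos(yaw),np.sin(yaw); m=np.zeros((400*SS,640*SS),np.uint8)
    for B in parts:
        Q=B.copy(); Q[:,0]=x+c*B[:,0]-s*B[:,1]; Q[:,1]=y+s*B[:,0]+c*B[:,1]
        h=cv2.convexHull(((proj(p,Q)+.5)*SS).astype(np.float32)).round().astype(np.int32)
        cv2.fillConvexPoly(m,h,1)
    return cv2.resize(m.astype(np.float32),(640,400),interpolation=cv2.INTER_AREA)
def fit(obs,parts,x0):
    def f(q):
        return sum(np.abs(render(p,parts,q[0],q[1],q[2])-m).sum()/m.sum() for p,m in obs)
    best=None
    for dy in(-.1,0,.1):
        s=np.array([x0[0],x0[1],x0[2]+dy]); sim=np.vstack([s,s+[.008,0,0],s+[0,.008,0],s+[0,0,.1]])
        r=minimize(f,s,method="Nelder-Mead",options=dict(initial_simplex=sim,xatol=1e-4,fatol=1e-4))
        if best is None or r.fun<best.fun: best=r
    return best.x.round(4),round(best.fun,3)
E
python3 - <<'E'
from h import *
P={n:cam(n) for n in("scene","top")}
blk=[box(0,0,.025,.05,.004,.014),box(0,0,.022,.008,.014,.060)]
pan=[box(0,0,.105,.12,.046,.056)]
def near(l,p,x,y,z,ex=None):
    for d in finder.masks_of(l,p):
        ys,xs=np.nonzero(d["pixels"]); w=ray(p,xs.mean(),ys.mean(),z)
        if np.hypot(w[0]-x,w[1]-y)<.05 and d["confidence"]>.5: return d["pixels"].astype(np.float32)
for n,x0,parts in(("block",(.5,-.287,.17),blk),("pan",(.5165,-.014,-.13),pan),("tray_in",(.554,.318,.28),[box(0,0,.065,.08,0,.035)]),("mat_mid",(.503,-.284,.2),[box(0,0,.045,.07,0,.004)])):
    ob=[(p,near(n,p,x0[0],x0[1],.02)) for p in P.values()]
    ob=[o for o in ob if o[1] is not None]
    if n=="mat_mid": # include block region
        ob=[(p,np.maximum(m,near("block",p,.5,-.287,.02)*0)) for p,m in ob]
    print(n,fit(ob,parts,x0),[fit([o],parts,x0) for o in ob])
# rollers: dark pixels
for n,p in P.items():
    g=p["pixels"].max(2); 
    for nm,c in(("near",(.466,-.0297)),("far",(.5642,.0143))):
        u,v=proj(p,[[*c,.06]])[0]; r=22
        vv,uu=np.mgrid[int(v)-r:int(v)+r,int(u)-r:int(u)+r]; sel=g[vv,uu]<95
        lab,L,st,ce=cv2.connectedComponentsWithStats(sel.astype(np.uint8))
        k=1+np.argmax(st[1:,4]); s=L==k
        W=np.array([ray(p,a,b,.0635)[:2] for a,b in zip(uu[s],vv[s])])
        C=np.cov(W.T);w,V=np.linalg.eigh(C);ax=V[:,1]*np.sign(V[0,1])
        print(n,nm,s.sum(),W.mean(0).round(4),"yaw",np.degrees(np.arctan2(ax[1],ax[0])).round(1),"len",(np.ptp((W@ax))*1e3).round(1),"wid",(np.ptp(W@V[:,0])*1e3).round(1))
E
```

```text
block (array([ 0.4985, -0.2942,  0.1693]), np.float64(0.204)) [(array([ 0.4961, -0.296 ,  0.1454]), np.float64(0.084)), (array([ 0.499 , -0.2926,  0.1634]), np.float64(0.069))]
pan (array([ 0.5165, -0.0153, -0.1241]), np.float64(0.205)) [(array([ 0.5143, -0.0171, -0.1319]), np.float64(0.11)), (array([ 0.5177, -0.0147, -0.1265]), np.float64(0.076))]
tray_in (array([0.5509, 0.3153, 0.2674]), np.float64(0.036)) [(array([0.5509, 0.3153, 0.2674]), np.float64(0.036))]
mat_mid (array([ 0.5046, -0.2855,  0.2207]), np.float64(2.004)) [(array([ 0.5018, -0.2875,  0.2112]), np.float64(1.169)), (array([ 0.5046, -0.2844,  0.2064]), np.float64(0.795))]
scene near 85 [ 0.4642 -0.0279] yaw -3.0 len 66.7 wid 16.5
scene far 103 [0.5674 0.0164] yaw -12.6 len 64.2 wid 17.0
top near 213 [ 0.4627 -0.0294] yaw -4.1 len 66.0 wid 19.3
top far 222 [0.5663 0.0138] yaw -12.7 len 68.4 wid 20.3
```

```bash
cat >> h.py <<'E'
from scipy.spatial.transform import Rotation as Ro
def plan(pos,yawdeg,base=None):
    """yaw = world angle of tool x; tool down"""
    s=telemetry.get_state(); R0=Ro.from_quat(s["tcp_rot"]); p0=s["eef_pos"] if base is None else np.array(base)
    sh=R0.inv().apply(np.array(pos)-p0)
    y=np.radians(yawdeg); R1=Ro.from_matrix(np.array([[np.cos(y),np.sin(y),0],[np.sin(y),-np.cos(y),0],[0,0,-1]]))
    rv=np.degrees((R0.inv()*R1).as_rotvec())
    print("shift",(sh/.15).round(3),"turn",(rv/90).round(4),"mm",round(np.linalg.norm(sh)*1e3),"t",s["time"],"F",s["contact_force"].round(2),"pos",p0.round(4))
E
python3 - <<'E'
from h import *
plan((.498,-.294,.13),9.3)
E
```

```text
shift [ 2.154 -1.302  0.675] turn [0.     0.     0.1798] mm 391 t 1.8 F [-0.28  0.73  0.09] pos [ 0.2904 -0.6093  0.2313]
```

```bash
python3 -m crank '[[0.25,-0.15,0,0,0,0,0.5],[0.5,-0.3,0,0,0,0,0.5],[0.75,-0.45,0,0,0,0,0.5],[1,-0.6,0,0,0,0,0.5],[1,-0.6,0,0,0,0,0.5]]' 40; python3 -m crank '[[0.25,-0.15,0.1,0,0,0.05,0.5],[0.5,-0.3,0.2,0,0,0.1,0.5],[0.75,-0.45,0.3,0,0,0.15,0.5],[1,-0.6,0.4,0,0,0.18,0.5],[1,-0.6,0.4,0,0,0.18,0.5]]'
python3 - <<'E'
from h import *
plan((.498,-.294,.12),9.3)
E
```

```text
time: 2.3
eef_pos: [0.3897, -0.4595, 0.2314]
tcp_rot: [0.975, 0.223, 0.001, -0.001]
contact_force: [-0.9, -0.9, 0.8]
opening: 0.501
time: 2.8
eef_pos: [0.4845, -0.3133, 0.1686]
tcp_rot: [0.997, 0.083, -0.001, -0.002]
contact_force: [-0.2, -0.5, 0.0]
opening: 0.503
shift [ 0.111 -0.11   0.324] turn [-0.0032  0.0015  0.0027] mm 54 t 2.8 F [-0.24 -0.48  0.05] pos [ 0.4845 -0.3133  0.1686]
```

```bash
python3 -m crank '[[0.11,-0.11,0.2,0,0,0.003,0.5],[0.11,-0.11,0.32,0,0,0.003,0.5],[0.11,-0.11,0.32,0,0,0.003,0.5],[0.11,-0.11,0.32,0,0,0.003,0.5]]'
python3 - <<'E'
from h import *
plan((.498,-.294,.02),9.3)
for n in("scene","top"):
    p=cam(n); save(p,f"pics/g_{n}.png"); a=p["pixels"]; u,v=map(int,proj(p,[[.498,-.294,.03]])[0])
    cv2.imwrite(f"pics/g_{n}.png",cv2.resize(a[v-60:v+60,u-80:u+80],(640,480),interpolation=cv2.INTER_CUBIC)[:,:,::-1])
E
```

```text
time: 3.2
eef_pos: [0.4973, -0.3, 0.1238]
tcp_rot: [0.997, 0.078, 0.0, 0.0]
contact_force: [-0.8, 0.1, 0.9]
opening: 0.5
shift [ 0.011 -0.039  0.692] turn [ 0.0004  0.     -0.0036] mm 104 t 3.2 F [-0.76  0.06  0.86] pos [ 0.4973 -0.3     0.1238]
```

View pics/g_scene.png

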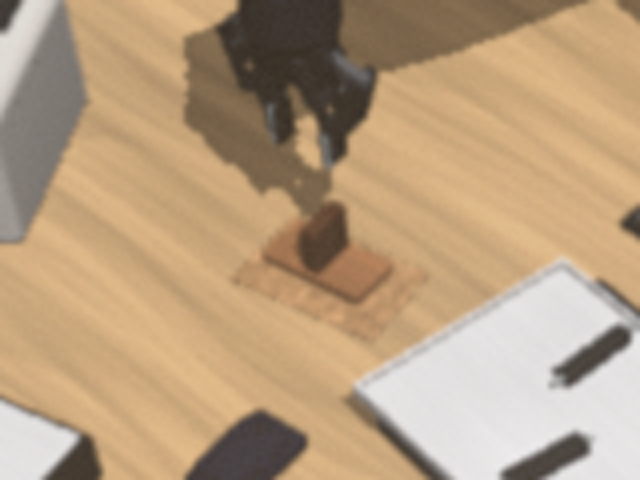

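View pics/g_top.png

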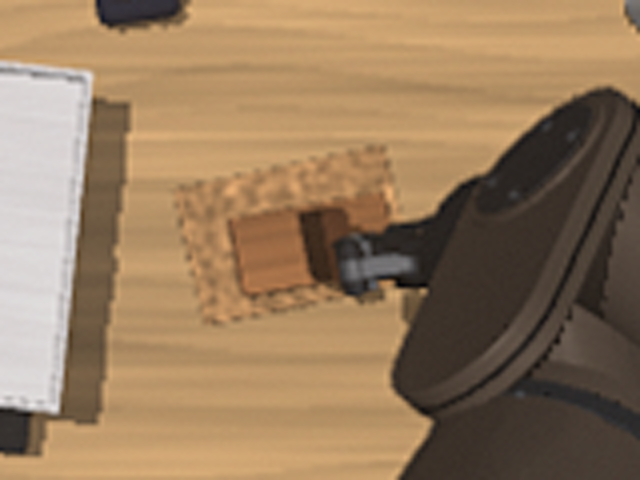

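```bash
python3 -m crank '[[0.01,-0.04,0.15,0,0,-0.003,0.5],[0.01,-0.04,0.35,0,0,-0.003,0.5],[0.01,-0.04,0.55,0,0,-0.003,0.5],[0.01,-0.04,0.69,0,0,-0.003,0.5],[0.01,-0.04,0.69,0,0,-0.003,0.5],[0.01,-0.04,0.69,0,0,-0.003,0],[0.01,-0.04,0.69,0,0,-0.003,0],[0.01,-0.04,0.69,0,0,-0.003,0],[0.01,-0.04,0.69,0,0,-0.003,0],[0.01,-0.04,0.69,0,0,-0.003,0]]' 60
```

```text
time: 4.3
eef_pos: [0.4995, -0.2942, 0.0223]
tcp_rot: [0.997, 0.081, 0.002, 0.002]
contact_force: [0.1, -1.9, 6.0]
opening: 0.182
```

```bash
python3 -m crank '[[0,0,-0.1,0,0,0,0],[0,0,-0.3,0,0,0,0],[0,0,-0.55,0,0,0,0],[0,0,-0.75,0,0,0,0],[0,0,-0.75,0,0,0,0],[0,0,-0.75,0,0,0,0]]'
python3 - <<'E'
from h import *
P={n:cam(n) for n in("scene","top")}
s=telemetry.get_state(); print(s["contact_force"],s["wrist_torque"],s["eef_pos"],s["opening"])
for n,p in P.items():
    a=p["pixels"]; u,v=map(int,proj(p,[s["eef_pos"]])[0])
    cv2.imwrite(f"pics/l_{n}.png",cv2.resize(a[v-60:v+60,u-80:u+80],(640,480),interpolation=cv2.INTER_CUBIC)[:,:,::-1])
E
```

```text
time: 4.9
eef_pos: [0.4977, -0.2921, 0.1323]
tcp_rot: [0.997, 0.081, -0.0, -0.0]
contact_force: [-0.1, 0.5, -3.0]
opening: 0.177
[-0.01482033 -0.1907419  -3.15277689] [-0.02245364  0.02785128 -0.02052412] [ 0.4965331  -0.29126581  0.12985073] 0.1789301945811532
```

View pics/l_scene.png

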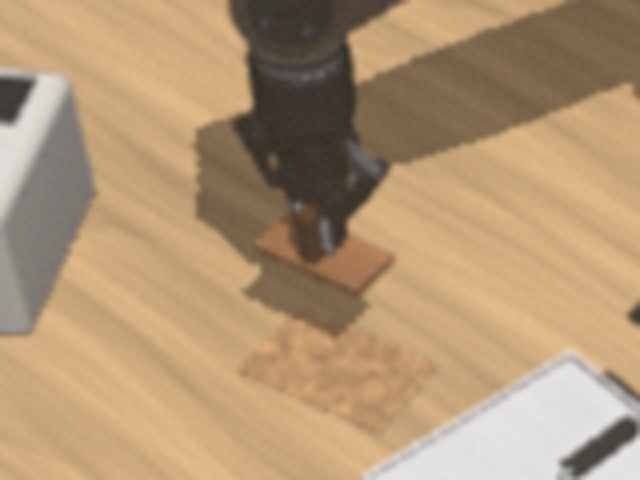

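View pics/l_top.png

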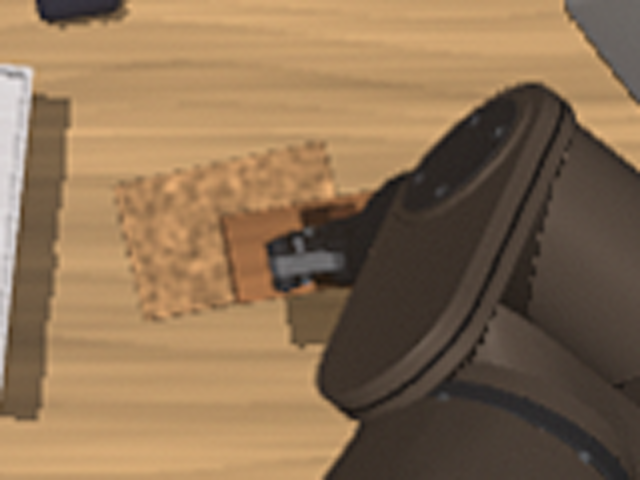

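```bash
python3 - <<'E'
from h import *
P={n:cam(n) for n in("top",)}
for n,p in P.items():
    hsv=cv2.cvtColor(p["pixels"],cv2.COLOR_RGB2HSV)
    ds=finder.masks_of("mat_mid",p)
    for d in ds[:2]:
        m=d["pixels"].astype(np.float32); print(d["confidence"],m.sum(),d["extent"],fit([(p,m)],[box(0,0,.045,.07,0,.004)],(.504,-.29,.2)))
    print([(x["confidence"],ray(p,x["location"][1],x["location"][0],.004)) for x in finder.pinpoint("mat_mid",p)])
E
python3 -m crank '[[0,-0.2,0,0,0,0.04,0],[0.01,-0.4,0,0,0,0.08,0],[0.02,-0.6,0,0,0,0.12,0],[0.02,-0.8,0,0,0,0.143,0],[0.02,-0.8,0,0,0,0.143,0],[0.02,-0.8,0,0,0,0.143,0]]'
python3 - <<'E'
from h import *
plan((.4625,-.045,.125),-3.6)
E
```

```text
0.71 1169.0 [421.2, 212.3, 469.1, 257.3] (array([ 0.5045, -0.2828,  0.2203]), np.float64(0.649))
[(0.73, array([ 0.50028648, -0.28809654,  0.004     ])), (0.18, array([ 0.7060291 , -0.01204957,  0.004     ]))]
time: 5.75
eef_pos: [0.4812, -0.1731, 0.1315]
tcp_rot: [1.0, -0.03, -0.001, -0.0]
contact_force: [0.3, -0.3, -2.2]
opening: 0.179
shift [-0.176 -0.845  0.044] turn [-0.0002  0.0008  0.0013] mm 130 t 5.75 F [ 0.29 -0.26 -2.17] pos [ 0.4812 -0.1731  0.1315]
```

```bash
python3 -m crank '[[-0.05,-0.25,0.02,0,0,0.001,0],[-0.1,-0.5,0.04,0,0,0.001,0],[-0.15,-0.7,0.04,0,0,0.001,0],[-0.176,-0.845,0.04,0,0,0.001,0],[-0.176,-0.845,0.12,0,0,0.001,0],[-0.176,-0.845,0.19,0,0,0.001,0],[-0.176,-0.845,0.22,0,0,0.001,0],[-0.176,-0.845,0.22,0,0,0.001,0]]'
python3 - <<'E'
from h import *
plan((.4625,-.045,.0885),-3.6)
P={n:cam(n) for n in("scene","top")}
for n,p in P.items():
    a=p["pixels"]; u,v=map(int,proj(p,[[.4625,-.045,.08]])[0])
    cv2.imwrite(f"pics/r_{n}.png",cv2.resize(a[v-60:v+60,u-80:u+80],(640,480),interpolation=cv2.INTER_CUBIC)[:,:,::-1])
E
```

```text
time: 6.55
eef_pos: [0.4625, -0.0464, 0.0978]
tcp_rot: [0.999, -0.033, -0.001, -0.0]
contact_force: [0.0, -0.9, -2.8]
opening: 0.18
shift [-0.    -0.009  0.062] turn [-0.0003  0.0019 -0.0018] mm 9 t 6.55 F [ 0.04 -0.94 -2.78] pos [ 0.4625 -0.0464  0.0978]
```

View pics/r_scene.png

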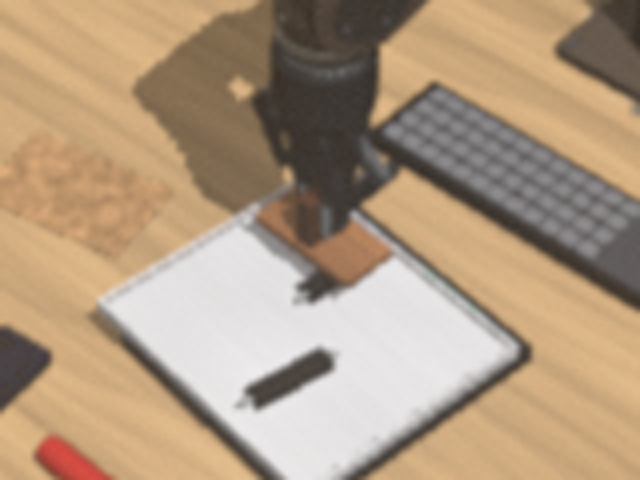

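View pics/r_top.png

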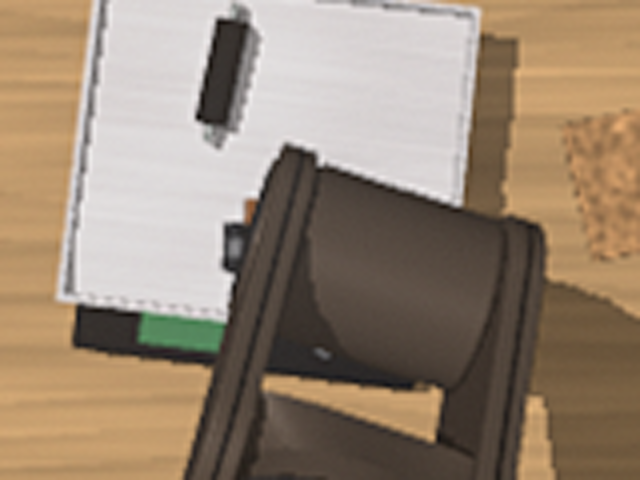

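```bash
python3 -m crank '[[0,0,0.03,0,0,0,0],[0,0,0.045,0,0,0,0],[0,0,0.045,0,0,0,0]]'; python3 -m crank '[[0,0,0.007,0,0,0,0],[0,0,0.007,0,0,0,0]]';python3 -m crank '[[0,0,0.007,0,0,0,0],[0,0,0.007,0,0,0,0]]'
```

```text
time: 6.95
eef_pos: [0.4629, -0.0456, 0.0922]
tcp_rot: [0.999, -0.032, -0.0, -0.0]
contact_force: [1.0, -1.1, -2.3]
opening: 0.178
time: 7.15
eef_pos: [0.4632, -0.0455, 0.0915]
tcp_rot: [0.999, -0.032, 0.0, 0.0]
contact_force: [-1.1, 0.8, -3.1]
opening: 0.182
time: 7.35
eef_pos: [0.4631, -0.0455, 0.0904]
tcp_rot: [0.999, -0.032, -0.0, -0.0]
contact_force: [0.0, -0.5, -2.8]
opening: 0.181
```

```bash
python3 -m crank '[[0,0,0.007,0,0,0,0],[0,0,0.007,0,0,0,0]]'
```

```text
time: 7.55
eef_pos: [0.463, -0.0455, 0.0893]
tcp_rot: [0.999, -0.032, -0.0, -0.0]
contact_force: [-0.3, 1.1, -2.5]
opening: 0.183
```

```bash
python3 -m crank '[[0,0,0.007,0,0,0,0],[0,0,0.007,0,0,0,0]]';python3 -m crank '[[0,0,0.005,0,0,0,0],[0,0,0.005,0,0,0,0]]'
```

```text
time: 7.75
eef_pos: [0.463, -0.0455, 0.0882]
tcp_rot: [0.999, -0.032, -0.0, -0.0]
contact_force: [-1.2, -0.1, -3.5]
opening: 0.177
time: 7.95
eef_pos: [0.4631, -0.0455, 0.0875]
tcp_rot: [0.999, -0.032, -0.0, -0.0]
contact_force: [-0.3, -0.4, -2.3]
opening: 0.177
```

```bash
python3 -m crank '[[0,0,0.005,0,0,0,0],[0,0,0.005,0,0,0,0]]'
```

```text
time: 8.15
eef_pos: [0.4632, -0.0456, 0.087]
tcp_rot: [0.999, -0.032, -0.0, -0.0]
contact_force: [-1.5, -1.4, -2.6]
opening: 0.18
```

```bash
python3 -m crank '[[0,0,0.005,0,0,0,0],[0,0,0.005,0,0,0,0]]'
```

```text
time: 8.35
eef_pos: [0.4632, -0.0456, 0.0865]
tcp_rot: [0.999, -0.032, -0.0, 0.0]
contact_force: [-0.9, 0.8, 1.7]
opening: 0.175
```

```bash
python3 -m crank '[[0,0,0.005,0,0,0,0],[0,0,0.005,0,0,0,0]]'
```

```text
time: 8.55
eef_pos: [0.4633, -0.0456, 0.0859]
tcp_rot: [0.999, -0.032, -0.0, 0.0]
contact_force: [-2.6, -0.1, 3.8]
opening: 0.183
```

```bash
python3 -m crank '[[0,0,0.004,0,0,0,0],[0,0,0.004,0,0,0,0]]'
```

```text
time: 8.75
eef_pos: [0.4633, -0.0456, 0.0854]
tcp_rot: [0.999, -0.032, -0.0, 0.0]
contact_force: [-3.9, -0.0, 5.5]
opening: 0.183
```

```bash
python3 -m crank '[[0,0,-0.005,0,0,0,0],[0,0,-0.005,0,0,0,0]]'
```

```text
time: 8.95
eef_pos: [0.4633, -0.0456, 0.0858]
tcp_rot: [0.999, -0.032, 0.0, 0.0]
contact_force: [-3.8, -1.3, 4.1]
opening: 0.177
```

```bash
python3 -m crank '[[0,-0.01,0,0,0,0,0],[0,-0.02,0,0,0,0,0],[0,-0.02,0,0,0,0,0]]'
python3 - <<'E'
from h import *
s=telemetry.get_state(); print(s["contact_force"],s["wrist_torque"],s["eef_pos"])
E
```

```text
time: 9.25
eef_pos: [0.4635, -0.0424, 0.0856]
tcp_rot: [0.999, -0.032, 0.0, -0.0]
contact_force: [-3.6, -0.2, 5.5]
opening: 0.18
[-3.55081385 -0.23323909  5.47718189] [0.1769235  0.52975303 0.0374829 ] [ 0.46348132 -0.04235982  0.08564659]
```

```bash
python3 -m crank '[[-0.003,0,-0.007,0,0,0,0],[-0.003,0,-0.007,0,0,0,0]]'
```

```text
time: 9.45
eef_pos: [0.4633, -0.0425, 0.0865]
tcp_rot: [0.999, -0.032, 0.001, 0.0]
contact_force: [-0.7, -0.0, 1.4]
opening: 0.18
```

```bash
python3 -m crank '[[0,-0.013,0,0,0,0,0],[0,-0.026,0,0,0,0,0]]'
```

```text
time: 9.65
eef_pos: [0.4636, -0.0387, 0.0866]
tcp_rot: [0.999, -0.032, 0.001, 0.0]
contact_force: [1.4, 0.2, 0.9]
opening: 0.181
```

```bash
python3 -m crank '[[0,-0.015,0,0,0,0,0],[0,-0.03,0,0,0,0,0]]'
```

```text
time: 9.85
eef_pos: [0.4638, -0.034, 0.0866]
tcp_rot: [0.999, -0.032, 0.001, 0.0]
contact_force: [1.5, -0.8, 0.5]
opening: 0.185
```

```bash
python3 -m crank '[[0,-0.015,0.002,0,0,0,0],[0,-0.03,0.003,0,0,0,0]]'
```

```text
time: 10.05
eef_pos: [0.4642, -0.0295, 0.0864]
tcp_rot: [0.999, -0.032, 0.001, 0.0]
contact_force: [0.6, 0.3, 1.5]
opening: 0.18
```

```bash
python3 -m crank '[[0,-0.015,0.001,0,0,0,0],[0,-0.03,0.001,0,0,0,0]]'
```

```text
time: 10.25
eef_pos: [0.4644, -0.0251, 0.0863]
tcp_rot: [0.999, -0.032, 0.001, 0.0]
contact_force: [2.0, -0.3, 1.8]
opening: 0.177
```

```bash
python3 -m crank '[[0,-0.015,0,0,0,0,0],[0,-0.03,0,0,0,0,0]]'
```

```text
time: 10.45
eef_pos: [0.4647, -0.0206, 0.0863]
tcp_rot: [0.999, -0.032, 0.001, 0.0]
contact_force: [2.4, -0.8, 2.6]
opening: 0.18
```

```bash
python3 -m crank '[[0.001,-0.015,0,0,0,0,0],[0.001,-0.03,0,0,0,0,0]]'
```

```text
time: 10.65
eef_pos: [0.465, -0.0161, 0.0862]
tcp_rot: [0.999, -0.032, 0.0, 0.0]
contact_force: [1.1, -1.0, 2.8]
opening: 0.179
```

```bash
python3 -m crank '[[0,-0.015,0,0,0,0,0],[0,-0.03,0,0,0,0,0]]'
```

```text
time: 10.85
eef_pos: [0.4653, -0.0116, 0.0862]
tcp_rot: [0.999, -0.032, 0.0, 0.0]
contact_force: [1.9, -1.0, 2.6]
opening: 0.183
```

```bash
python3 -m crank '[[0.001,-0.015,0,0,0,0,0],[0.001,-0.03,0,0,0,0,0]]'
```

```text
time: 11.05
eef_pos: [0.4656, -0.0071, 0.0861]
tcp_rot: [0.999, -0.032, 0.0, 0.0]
contact_force: [2.4, -0.5, 2.8]
opening: 0.18
```

```bash
python3 -m crank '[[0,-0.015,0,0,0,0,0],[0,-0.03,0,0,0,0,0]]'
```

```text
time: 11.25
eef_pos: [0.466, -0.0026, 0.0861]
tcp_rot: [0.999, -0.032, 0.0, 0.0]
contact_force: [2.1, -0.7, 3.2]
opening: 0.179
```

```bash
python3 -m crank '[[0.001,-0.015,-0.001,0,0,0,0],[0.001,-0.03,-0.001,0,0,0,0],[0.001,-0.045,-0.001,0,0,0,0]]'
python3 - <<'E'
from h import *
p=cam("scene"); a=p["pixels"]; u,v=map(int,proj(p,[[.465,-.005,.07]])[0])
cv2.imwrite("pics/q1.png",cv2.resize(a[v-40:v+40,u-50:u+50],(800,640),interpolation=cv2.INTER_CUBIC)[:600,:,::-1])
E
```

```text
time: 11.55
eef_pos: [0.4664, 0.0042, 0.0861]
tcp_rot: [0.999, -0.032, 0.0, 0.0]
contact_force: [3.1, -0.3, 3.8]
opening: 0.18
```

View pics/q1.png

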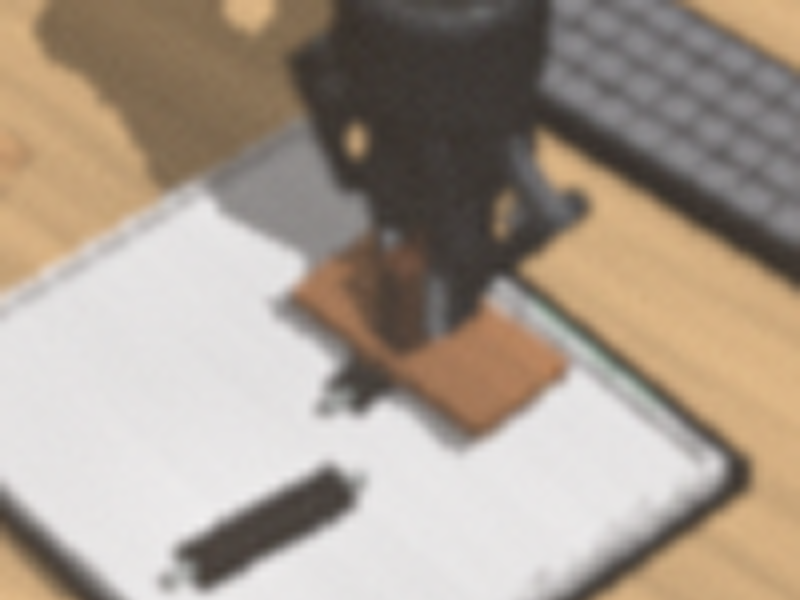

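```bash
python3 -m crank '[[0.002,-0.013,-0.002,0,0,0,0],[0.002,-0.026,-0.002,0,0,0,0],[0.002,-0.04,-0.002,0,0,0,0]]'
```

```text
time: 11.9
eef_pos: [0.4668, 0.0101, 0.0863]
tcp_rot: [0.999, -0.032, -0.0, -0.0]
contact_force: [1.9, -0.1, 2.0]
opening: 0.178
```

```bash
python3 -m crank '[[0.001,-0.01,0,0,0,0,0],[0.001,-0.02,0,0,0,0,0],[0.001,-0.03,0,0,0,0,0]]'
```

```text
time: 12.2
eef_pos: [0.4672, 0.0146, 0.0863]
tcp_rot: [0.999, -0.032, -0.0, -0.0]
contact_force: [1.8, -1.2, 2.1]
opening: 0.181
```

Run:
```python
from h import *
p=cam("scene"); a=p["pixels"]; u,v=map(int,proj(p,[[.465,-.005,.07]])[0])
cv2.imwrite("pics/q2.png",cv2.resize(a[v-40:v+40,u-50:u+50],(800,640),interpolation=cv2.INTER_CUBIC)[:600,:,::-1])
# predicted roller ends for d=30
for d in (25,28,31,34):
    c=np.array([.4635,-.029,.0585])+d/1e3*np.array([.063,.998,0]); ax=np.array([.998,-.063,0])
    q=proj(p,[c+ax*.035,c+ax*.044]); print(d,((q-[u-50,v-40])*8).round(0).tolist())
```

```text
25 [[343.0, 395.0], [326.0, 408.0]]
28 [[348.0, 399.0], [331.0, 412.0]]
31 [[354.0, 404.0], [337.0, 416.0]]
34 [[360.0, 408.0], [343.0, 421.0]]
```

View pics/q2.png

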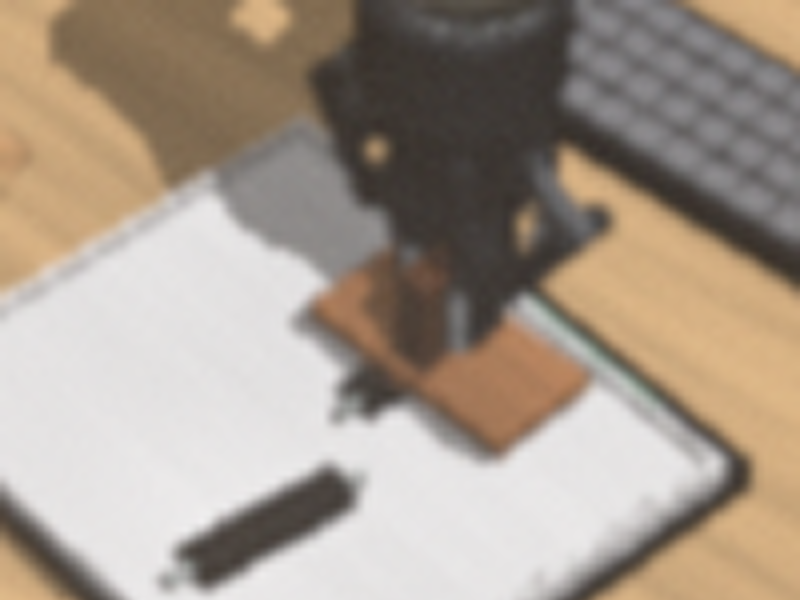

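```bash
python3 -m crank '[[0,-0.01,0,0,0,0,0],[0,-0.018,0,0,0,0,0],[0,-0.018,0,0,0,0,0],[0,-0.03,0,0,0,0,0],[0,-0.035,0,0,0,0,0]]'
```

```text
time: 12.75
eef_pos: [0.4676, 0.0198, 0.0863]
tcp_rot: [0.999, -0.032, -0.0, -0.0]
contact_force: [0.7, -1.2, 2.0]
opening: 0.183
```

```bash
python3 -m crank '[[0,0,-0.1,0,0,0,0],[0,0,-0.2,0,0,0,0],[0,0,-0.2,0,0,0,0],[0,0,-0.2,0,0,0,0]]'
python3 - <<'E'
from h import *
plan((.5633,-.0008,.115),-12.6)
p=cam("scene"); a=p["pixels"]; u,v=map(int,proj(p,[[.465,-.005,.07]])[0])
cv2.imwrite("pics/q3.png",cv2.resize(a[v-40:v+40,u-50:u+50],(800,640),interpolation=cv2.INTER_CUBIC)[:600,:,::-1])
E
```

```text
time: 13.15
eef_pos: [0.4666, 0.02, 0.1152]
tcp_rot: [0.999, -0.032, -0.001, -0.0]
contact_force: [-0.3, 0.2, -2.7]
opening: 0.179
shift [ 0.652  0.097 -0.001] turn [-0.0001  0.0017  0.0992] mm 99 t 13.15 F [-0.3   0.21 -2.66] pos [0.4666 0.02   0.1152]
```

View pics/q3.png

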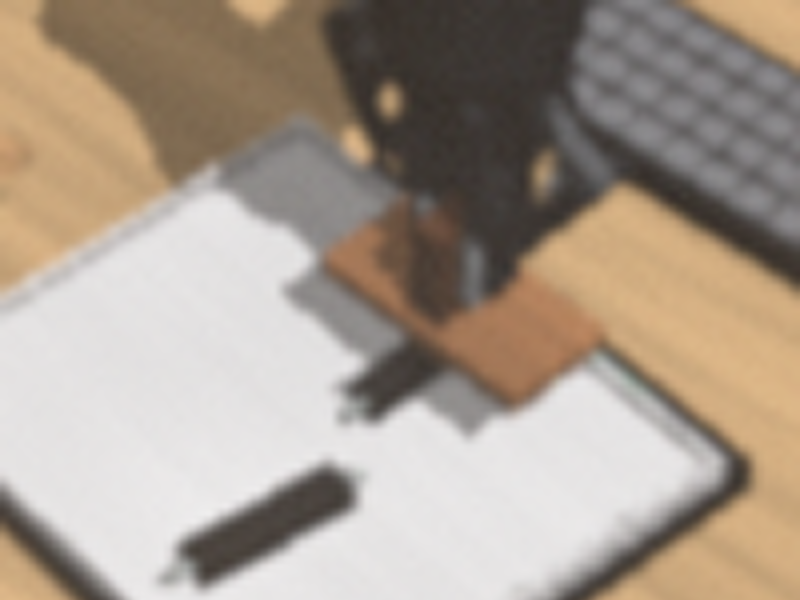

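Roller 1 shaft tip at (345,415) sits about 32 mm from its start and stays put. Now the far roller.

```bash
python3 -m crank '[[0.2,0.03,0,0,0,0.03,0],[0.4,0.06,0,0,0,0.06,0],[0.6,0.097,0,0,0,0.1,0],[0.652,0.097,0,0,0,0.1,0],[0.652,0.097,0.08,0,0,0.1,0],[0.652,0.097,0.16,0,0,0.1,0],[0.652,0.097,0.16,0,0,0.1,0],[0.652,0.097,0.16,0,0,0.1,0]]'
python3 - <<'E'
from h import *
plan((.5633,-.0008,.0884),-12.6)
p=cam("scene"); a=p["pixels"]; u,v=map(int,proj(p,[[.565,.005,.07]])[0])
cv2.imwrite("pics/q4.png",cv2.resize(a[v-40:v+40,u-50:u+50],(800,640),interpolation=cv2.INTER_CUBIC)[:600,:,::-1])
E
```

```text
time: 14.0
eef_pos: [0.5626, -0.0006, 0.0909]
tcp_rot: [0.994, -0.11, -0.002, -0.0]
contact_force: [0.4, 0.0, -2.8]
opening: 0.178
shift [0.005 0.    0.017] turn [ 0.0001  0.0021 -0.0005] mm 3 t 14.0 F [ 0.44  0.02 -2.79] pos [ 0.5626 -0.0006  0.0909]
```

View pics/q4.png

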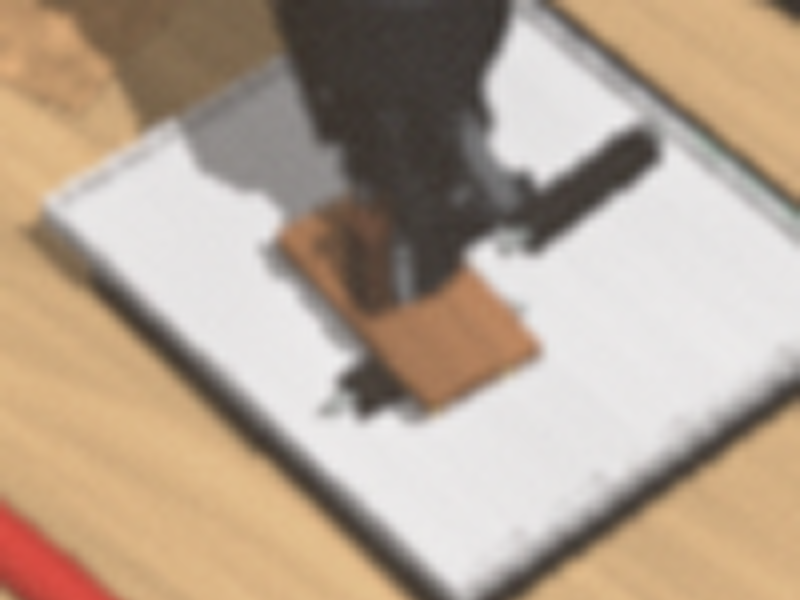

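```bash
python3 -m crank '[[0.004,0,0.007,0,0,0,0],[0.004,0,0.014,0,0,0,0],[0.004,0,0.014,0,0,0,0]]'
```

```text
time: 14.35
eef_pos: [0.5652, -0.0012, 0.0906]
tcp_rot: [0.994, -0.11, 0.0, 0.0]
contact_force: [-0.5, -0.1, -1.8]
opening: 0.176
```

```bash
python3 -m crank '[[0,0,0.005,0,0,0,0],[0,0,0.005,0,0,0,0]]'
```

```text
time: 14.55
eef_pos: [0.565, -0.0012, 0.0896]
tcp_rot: [0.994, -0.11, 0.0, -0.0]
contact_force: [0.5, 0.3, -3.1]
opening: 0.181
```

```bash
python3 -m crank '[[0,0,0.005,0,0,0,0],[0,0,0.005,0,0,0,0]]'
```

```text
time: 14.75
eef_pos: [0.565, -0.0012, 0.0887]
tcp_rot: [0.994, -0.11, -0.0, -0.0]
contact_force: [-0.1, -0.2, -3.6]
opening: 0.18
```

```bash
python3 -m crank '[[0,0,0.005,0,0,0,0],[0,0,0.005,0,0,0,0]]'
```

```text
time: 14.95
eef_pos: [0.565, -0.0012, 0.0879]
tcp_rot: [0.994, -0.11, -0.0, -0.0]
contact_force: [0.2, -0.6, -2.7]
opening: 0.178
```

```bash
python3 -m crank '[[0,0,0.005,0,0,0,0],[0,0,0.005,0,0,0,0]]'
```

```text
time: 15.15
eef_pos: [0.565, -0.0012, 0.0872]
tcp_rot: [0.994, -0.11, -0.0, -0.0]
contact_force: [0.2, -0.7, -2.6]
opening: 0.179
```

```bash
python3 -m crank '[[0,0,0.005,0,0,0,0],[0,0,0.005,0,0,0,0]]'
```

```text
time: 15.35
eef_pos: [0.565, -0.0012, 0.0865]
tcp_rot: [0.994, -0.11, -0.0, -0.0]
contact_force: [0.3, 0.8, -3.3]
opening: 0.183
```

```bash
python3 -m crank '[[0,0,0.005,0,0,0,0],[0,0,0.005,0,0,0,0]]'
```

```text
time: 15.55
eef_pos: [0.5651, -0.0013, 0.0859]
tcp_rot: [0.994, -0.11, 0.0, -0.0]
contact_force: [-0.3, 0.1, -3.1]
opening: 0.179
```

```bash
python3 -m crank '[[0,0,0.004,0,0,0,0],[0,0,0.004,0,0,0,0]]'
```

```text
time: 15.75
eef_pos: [0.5652, -0.0012, 0.0855]
tcp_rot: [0.994, -0.11, 0.0, 0.0]
contact_force: [-0.8, 0.1, -0.2]
opening: 0.182
```

```bash
python3 -m crank '[[0,0,0.002,0,0,0,0],[0,-0.008,0.002,0,0,0,0],[0,-0.016,0.002,0,0,0,0]]'
```

```text
time: 16.05
eef_pos: [0.5657, 0.001, 0.0854]
tcp_rot: [0.994, -0.11, 0.0, 0.0]
contact_force: [-1.1, -0.2, 1.5]
opening: 0.173
```

```bash
python3 -m crank '[[0,-0.01,0,0,0,0,0],[0,-0.02,0,0,0,0,0]]'
```

```text
time: 16.25
eef_pos: [0.5664, 0.004, 0.0854]
tcp_rot: [0.994, -0.11, 0.0, 0.0]
contact_force: [-1.7, -1.1, 2.7]
opening: 0.179
```

```bash
python3 -m crank '[[-0.001,-0.01,-0.003,0,0,0,0],[-0.001,-0.02,-0.004,0,0,0,0]]'
```

```text
time: 16.45
eef_pos: [0.5671, 0.0071, 0.0859]
tcp_rot: [0.994, -0.11, 0.0, 0.0]
contact_force: [-1.6, -0.1, 2.4]
opening: 0.179
```

```bash
python3 -m crank '[[-0.001,-0.01,-0.003,0,0,0,0],[-0.001,-0.02,-0.005,0,0,0,0]]'
```

```text
time: 16.65
eef_pos: [0.5677, 0.01, 0.0865]
tcp_rot: [0.994, -0.11, 0.001, 0.0]
contact_force: [-1.3, -0.8, 2.6]
opening: 0.187
```

```bash
python3 -m crank '[[-0.001,-0.01,-0.003,0,0,0,0],[-0.001,-0.02,-0.005,0,0,0,0]]'
```

```text
time: 16.85
eef_pos: [0.5683, 0.013, 0.0871]
tcp_rot: [0.994, -0.11, 0.001, -0.0]
contact_force: [0.7, -0.5, 1.7]
opening: 0.179
```

```bash
python3 -m crank '[[0,-0.01,-0.002,0,0,0,0],[0,-0.02,-0.003,0,0,0,0]]'
```

```text
time: 17.05
eef_pos: [0.5689, 0.0159, 0.0876]
tcp_rot: [0.994, -0.11, 0.001, -0.0]
contact_force: [1.4, -0.6, 0.0]
opening: 0.177
```

```bash
python3 -m crank '[[0,-0.01,0.001,0,0,0,0],[0,-0.02,0.001,0,0,0,0]]'
```

```text
time: 17.25
eef_pos: [0.5696, 0.0188, 0.0876]
tcp_rot: [0.994, -0.11, 0.001, 0.0]
contact_force: [1.8, -0.6, 1.2]
opening: 0.18
```

```bash
python3 -m crank '[[0.001,-0.01,0,0,0,0,0],[0.001,-0.02,0,0,0,0,0]]'
```

```text
time: 17.45
eef_pos: [0.5702, 0.0217, 0.0876]
tcp_rot: [0.994, -0.11, 0.0, 0.0]
contact_force: [1.9, -1.0, 2.5]
opening: 0.177
```

```bash
python3 -m crank '[[0.001,-0.01,-0.001,0,0,0,0],[0.001,-0.02,-0.002,0,0,0,0]]'
```

```text
time: 17.65
eef_pos: [0.5709, 0.0247, 0.0878]
tcp_rot: [0.994, -0.11, 0.0, -0.0]
contact_force: [1.4, -0.0, 1.0]
opening: 0.178
```

```bash
python3 -m crank '[[0.001,-0.01,0.001,0,0,0,0],[0.001,-0.02,0.001,0,0,0,0]]'
```

```text
time: 17.85
eef_pos: [0.5716, 0.0276, 0.0877]
tcp_rot: [0.994, -0.11, 0.0, -0.0]
contact_force: [1.7, -0.3, 2.6]
opening: 0.18
```

```bash
python3 -m crank '[[0.001,-0.01,0,0,0,0,0],[0.001,-0.02,0,0,0,0,0]]'
```

```text
time: 18.05
eef_pos: [0.5723, 0.0305, 0.0876]
tcp_rot: [0.994, -0.11, -0.0, -0.0]
contact_force: [0.8, -0.9, 3.1]
opening: 0.179
```

```bash
python3 -m crank '[[0.001,-0.01,0,0,0,0,0],[0.001,-0.02,0,0,0,0,0]]'
```

```text
time: 18.25
eef_pos: [0.573, 0.0335, 0.0875]
tcp_rot: [0.994, -0.11, -0.0, -0.0]
contact_force: [-0.2, -0.1, 3.5]
opening: 0.18
```

```bash
python3 -m crank '[[0,-0.01,0,0,0,0,0],[0,-0.02,0,0,0,0,0]]'
```

```text
time: 18.45
eef_pos: [0.5736, 0.0363, 0.0874]
tcp_rot: [0.994, -0.11, -0.0, -0.0]
contact_force: [-0.4, -0.1, 3.4]
opening: 0.179
```

```bash
python3 -m crank '[[0,-0.01,0,0,0,0,0],[0,-0.02,0.001,0,0,0,0]]'
```

```text
time: 18.65
eef_pos: [0.5743, 0.0393, 0.0872]
tcp_rot: [0.994, -0.11, -0.0, -0.0]
contact_force: [0.0, 0.5, 3.1]
opening: 0.179
```

```bash
python3 -m crank '[[0,-0.01,0.001,0,0,0,0],[0,-0.02,0.002,0,0,0,0]]'
```

```text
time: 18.85
eef_pos: [0.575, 0.0422, 0.087]
tcp_rot: [0.994, -0.11, -0.0, -0.0]
contact_force: [0.6, -0.4, 3.0]
opening: 0.182
```

```bash
python3 -m crank '[[0,-0.01,0.001,0,0,0,0],[0,-0.02,0.003,0,0,0,0]]'
```

```text
time: 19.05
eef_pos: [0.5757, 0.0451, 0.0866]
tcp_rot: [0.994, -0.11, -0.0, -0.0]
contact_force: [-0.4, 0.4, 3.7]
opening: 0.18
```

```bash
python3 -m crank '[[0,-0.01,0.001,0,0,0,0],[0,-0.02,0.002,0,0,0,0]]'
```

```text
time: 19.25
eef_pos: [0.5763, 0.0481, 0.0863]
tcp_rot: [0.994, -0.11, -0.0, -0.0]
contact_force: [0.2, 1.0, 3.4]
opening: 0.181
```

```bash
python3 -m crank '[[0,-0.01,0.001,0,0,0,0],[0,-0.02,0.003,0,0,0,0]]'
python3 - <<'E'
from h import *
p=cam("scene"); a=p["pixels"]; u,v=map(int,proj(p,[[.565,.005,.07]])[0])
cv2.imwrite("pics/q5.png",cv2.resize(a[v-40:v+40,u-50:u+50],(800,640),interpolation=cv2.INTER_CUBIC)[:600,:,::-1])
for d in (0,23,25,28,31,34):
    c=np.array([.5668,.0148,.0585])+d/1e3*np.array([.218,.976,0]); ax=np.array([.976,-.218,0])
    q=proj(p,[c+ax*.035,c+ax*.044]); print(d,((q-[u-50,v-40])*8).round(0).tolist())
E
```

```text
time: 19.45
eef_pos: [0.577, 0.051, 0.0858]
tcp_rot: [0.994, -0.11, -0.0, -0.0]
contact_force: [-0.0, 0.8, 3.9]
opening: 0.181
0 [[345.0, 402.0], [325.0, 413.0]]
23 [[382.0, 443.0], [361.0, 454.0]]
25 [[385.0, 446.0], [364.0, 458.0]]
28 [[390.0, 452.0], [369.0, 463.0]]
31 [[395.0, 457.0], [374.0, 469.0]]
34 [[400.0, 463.0], [379.0, 474.0]]
```

View pics/q5.png

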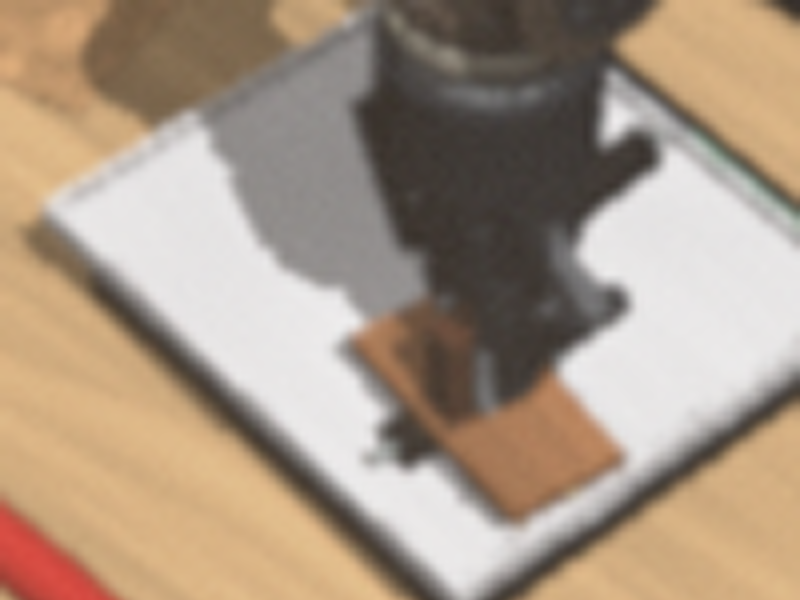

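```bash
python3 -m crank '[[0,-0.008,0,0,0,0,0],[0,-0.016,0.001,0,0,0,0]]'
```

```text
time: 19.7
eef_pos: [0.5775, 0.0532, 0.0856]
tcp_rot: [0.994, -0.11, -0.0, -0.0]
contact_force: [-0.3, 0.9, 3.3]
opening: 0.178
```

```bash
python3 -m crank '[[0,-0.008,0,0,0,0,0],[0,-0.016,0.001,0,0,0,0]]'
```

```text
time: 19.9
eef_pos: [0.578, 0.0556, 0.0853]
tcp_rot: [0.994, -0.11, -0.0, 0.0]
contact_force: [0.2, 1.3, 2.7]
opening: 0.179
```

```bash
python3 -m crank '[[0,-0.008,0.001,0,0,0,0],[0,-0.016,0.001,0,0,0,0],[0,-0.016,0.001,0,0,0,0]]'
python3 - <<'E'
from h import *
p=cam("scene"); a=p["pixels"]; u,v=map(int,proj(p,[[.565,.005,.07]])[0])
cv2.imwrite("pics/q6.png",cv2.resize(a[v-40:v+40,u-50:u+50],(800,640),interpolation=cv2.INTER_CUBIC)[:600,:,::-1])
E
```

```text
time: 20.2
eef_pos: [0.5786, 0.058, 0.0851]
tcp_rot: [0.994, -0.11, -0.0, -0.0]
contact_force: [-0.2, 0.3, 2.4]
opening: 0.18
```

View pics/q6.png

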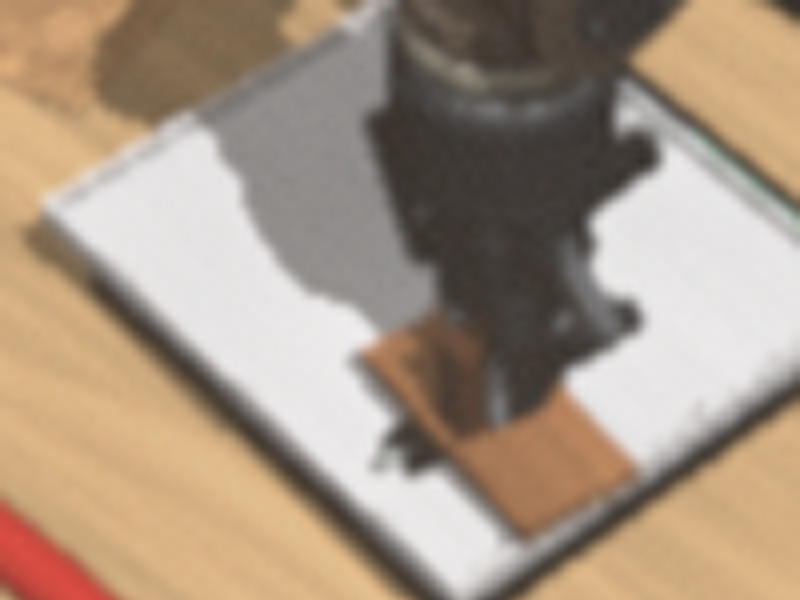

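```bash
python3 -m crank '[[0,-0.006,0,0,0,0,0],[0,-0.006,0,0,0,0,0],[0,-0.012,0,0,0,0,0],[0,-0.018,0,0,0,0,0]]'
```

```text
time: 20.65
eef_pos: [0.579, 0.0602, 0.0852]
tcp_rot: [0.994, -0.11, -0.0, 0.0]
contact_force: [0.1, -1.1, 1.8]
opening: 0.179
```

```bash
python3 -m crank '[[0,-0.008,0,0,0,0,0],[0,-0.016,0,0,0,0,0],[0,-0.022,0,0,0,0,0]]'; python3 -m crank '[[0,0,-0.1,0,0,0,0],[0,0,-0.25,0,0,0,0],[0,0,-0.33,0,0,0,0],[0,0,-0.33,0,0,0,0]]'
python3 - <<'E'
from h import *
plan((.500,-.290,.12),9.5)
p=cam("scene"); a=p["pixels"]; u,v=map(int,proj(p,[[.52,.0,.07]])[0])
cv2.imwrite("pics/q7.png",cv2.resize(a[v-48:v+48,u-64:u+64],(800,600),interpolation=cv2.INTER_CUBIC)[:600,:,::-1])
E
```

```text
time: 20.95
eef_pos: [0.5799, 0.0636, 0.0855]
tcp_rot: [0.994, -0.11, -0.0, 0.0]
contact_force: [-0.6, -0.8, 2.5]
opening: 0.179
time: 21.35
eef_pos: [0.5815, 0.0638, 0.1375]
tcp_rot: [0.994, -0.11, 0.002, -0.0]
contact_force: [1.0, 0.1, -2.6]
opening: 0.183
shift [-0.013  2.42   0.114] turn [-1.000e-04 -3.200e-03 -2.464e-01] mm 363 t 21.35 F [ 0.96  0.06 -2.58] pos [0.5815 0.0638 0.1375]
```

View pics/q7.png

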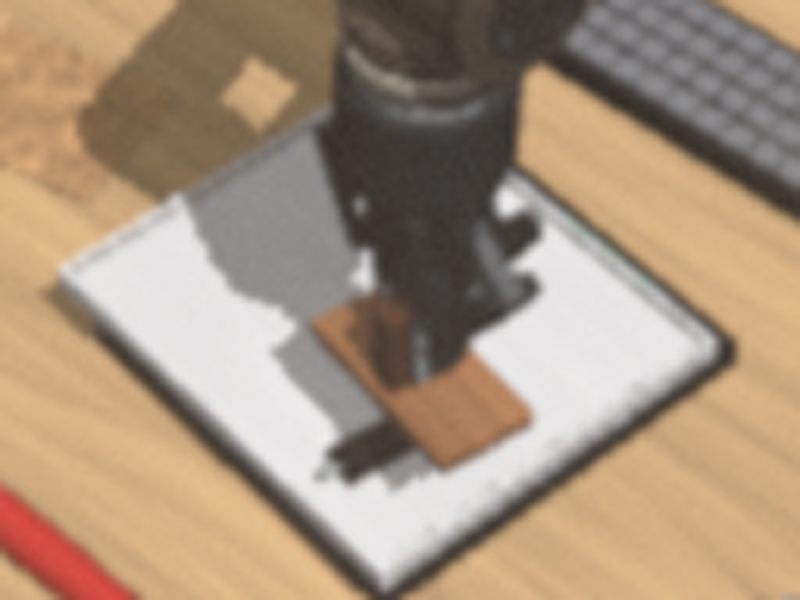

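```bash
python3 -m crank '[[0,0.3,0,0,0,-0.06,0],[0,0.6,0,0,0,-0.12,0],[0,0.85,0,0,0,-0.18,0],[0,1,0,0,0,-0.246,0],[0,1,0,0,0,-0.246,0]]'
python3 - <<'E'
from h import *
plan((.502,-.288,.12),9.5)
E
```

```text
time: 21.9
eef_pos: [0.5457, -0.085, 0.1335]
tcp_rot: [0.997, 0.081, -0.001, -0.0]
contact_force: [0.1, 1.0, -2.7]
opening: 0.181
shift [-0.506  1.289  0.09 ] turn [-0.0004  0.0015 -0.0022] mm 208 t 21.9 F [ 0.13  0.96 -2.74] pos [ 0.5457 -0.085   0.1335]
```

```bash
python3 -m crank '[[-0.1,0.25,0,0,0,0,0],[-0.2,0.5,0,0,0,0,0],[-0.3,0.75,0,0,0,0,0],[-0.4,1,0,0,0,0,0],[-0.4,1,0,0,0,0,0]]'; python3 -m crank '[[-0.05,0.15,0,0,0,0,0],[-0.106,0.289,0,0,0,0,0],[-0.106,0.289,0.2,0,0,0,0],[-0.106,0.289,0.4,0,0,0,0],[-0.106,0.289,0.4,0,0,0,0],[-0.106,0.289,0.4,0,0,0,0]]'
python3 - <<'E'
from h import *
plan((.502,-.288,.0225),9.5)
p=cam("scene"); a=p["pixels"]; u,v=map(int,proj(p,[[.5,-.29,.04]])[0])
cv2.imwrite("pics/m1.png",cv2.resize(a[v-48:v+48,u-64:u+64],(800,600),interpolation=cv2.INTER_CUBIC)[:600,:,::-1])
E
```

```text
time: 22.4
eef_pos: [0.5117, -0.2437, 0.1342]
tcp_rot: [0.997, 0.08, -0.0, 0.0]
contact_force: [0.1, 1.4, -1.7]
opening: 0.177
time: 23.0
eef_pos: [0.5037, -0.2843, 0.0739]
tcp_rot: [0.997, 0.083, -0.001, -0.001]
contact_force: [0.5, -0.3, -2.1]
opening: 0.181
shift [-0.015  0.023  0.343] turn [-0.0016  0.0011 -0.0001] mm 52 t 23.0 F [ 0.55 -0.34 -2.12] pos [ 0.5037 -0.2843  0.0739]
```

View pics/m1.png

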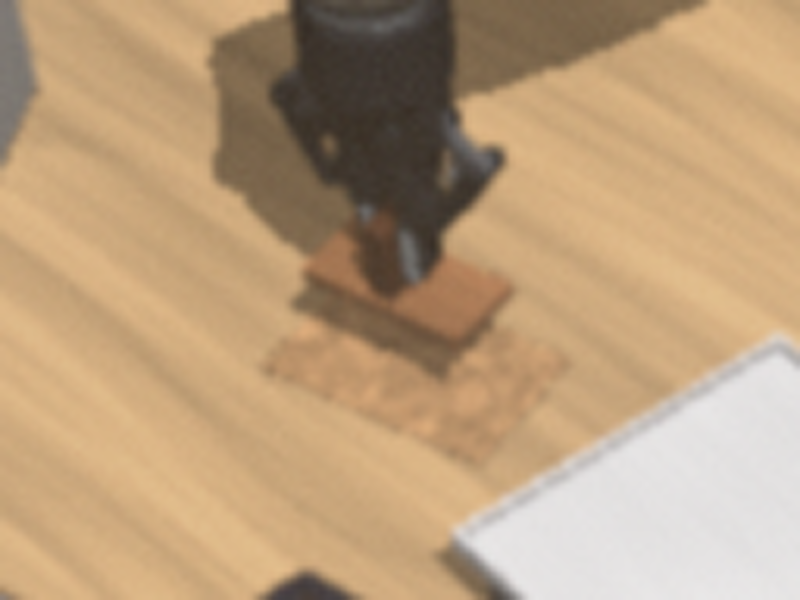

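```bash
python3 -m crank '[[-0.015,0.02,0.12,0,0,0,0],[-0.015,0.02,0.24,0,0,0,0],[-0.015,0.02,0.32,0,0,0,0],[-0.015,0.02,0.335,0,0,0,0],[-0.015,0.02,0.335,0,0,0,0]]'
```

```text
time: 23.55
eef_pos: [0.5027, -0.2892, 0.0252]
tcp_rot: [0.997, 0.083, 0.0, 0.0]
contact_force: [0.3, -0.7, -2.2]
opening: 0.181
```

```bash
python3 -m crank '[[0,0,0.006,0,0,0,0],[0,0,0.006,0,0,0,0]]'
```

```text
time: 23.75
eef_pos: [0.5029, -0.2896, 0.0248]
tcp_rot: [0.997, 0.083, 0.001, 0.001]
contact_force: [-0.6, -0.5, -2.3]
opening: 0.181
```

```bash
python3 -m crank '[[0,0,0.01,0,0,0,0],[0,0,0.01,0,0,0,0]]'
```

```text
time: 23.95
eef_pos: [0.5023, -0.2893, 0.0224]
tcp_rot: [0.997, 0.082, 0.0, 0.0]
contact_force: [0.1, -0.1, -2.7]
opening: 0.181
```

```bash
python3 -m crank '[[0,0,0.008,0,0,0,0],[0,0,0.008,0,0,0,0]]'
```

```text
time: 24.15
eef_pos: [0.5024, -0.2893, 0.0223]
tcp_rot: [0.997, 0.083, -0.0, -0.0]
contact_force: [-1.9, 2.7, 4.6]
opening: 0.178
```

```bash
python3 -m crank '[[0,0,0,0,0,0,0.4],[0,0,0,0,0,0,0.4],[0,0,0,0,0,0,0.4],[0,0,-0.15,0,0,0,0.4],[0,0,-0.45,0,0,0,0.4],[0,0,-0.75,0,0,0,0.4],[0,0,-0.9,0,0,0,0.4],[0,0,-0.9,0,0,0,0.4]]'
python3 - <<'E'
from h import *
P={n:cam(n) for n in("scene","top")}
p=P["scene"]; a=p["pixels"]; u,v=map(int,proj(p,[[.5,-.2,.04]])[0])
cv2.imwrite("pics/m2.png",cv2.resize(a[v-60:v+60,u-80:u+80],(800,600),interpolation=cv2.INTER_CUBIC)[:,:,::-1])
save(P["top"],"pics/t2.png")
for n,p in P.items():
    g=p["pixels"].max(2)
    for nm,c in(("near",(.466,.003)),("far",(.574,.048))):
        u,v=proj(p,[[*c,.06]])[0]; r=22
        vv,uu=np.mgrid[int(v)-r:int(v)+r,int(u)-r:int(u)+r]; sel=g[vv,uu]<95
        lab,L,st,ce=cv2.connectedComponentsWithStats(sel.astype(np.uint8))
        k=1+np.argmax(st[1:,4]); s=L==k
        W=np.array([ray(p,x,y,.0635)[:2] for x,y in zip(uu[s],vv[s])])
        w,V=np.linalg.eigh(np.cov(W.T));ax=V[:,1]*np.sign(V[0,1])
        print(n,nm,s.sum(),W.mean(0).round(4),"yaw",np.degrees(np.arctan2(ax[1],ax[0])).round(1),"len",(np.ptp((W@ax))*1e3).round(1))
plan((.574,.048,.14),-12.6)
E
```

```text
time: 24.95
eef_pos: [0.5047, -0.2912, 0.1614]
tcp_rot: [0.997, 0.083, 0.004, 0.004]
contact_force: [-1.0, -1.1, -0.1]
opening: 0.398
scene near 83 [0.4667 0.0048] yaw -3.5 len 68.0
scene far 104 [0.5754 0.0465] yaw -12.4 len 65.6
top near 203 [0.4657 0.0035] yaw -3.9 len 65.9
top far 210 [0.5733 0.0445] yaw -12.7 len 65.0
shift [ 0.842 -2.139  0.106] turn [ 2.000e-04 -3.000e-04  2.451e-01] mm 345 t 25.05 F [0.08 0.67 0.12] pos [ 0.5022 -0.2892  0.156 ]
```

View pics/m2.png

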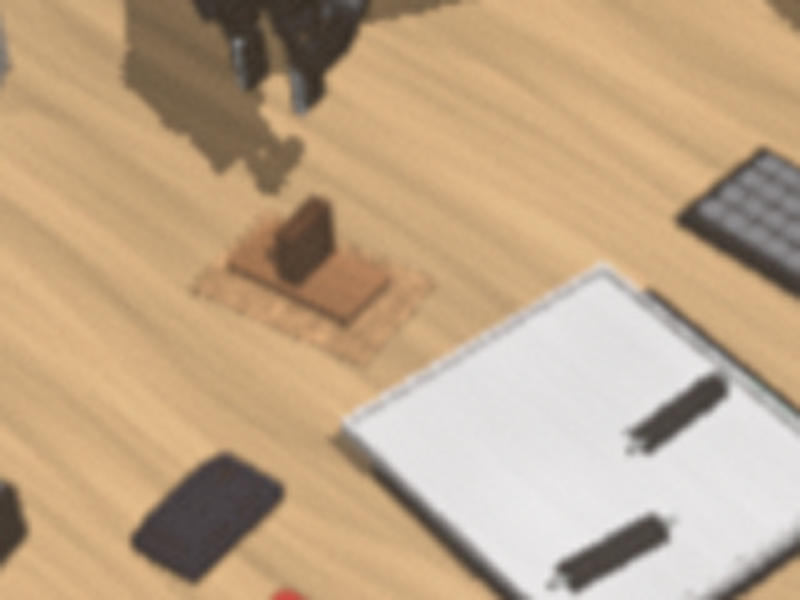

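View pics/t2.png

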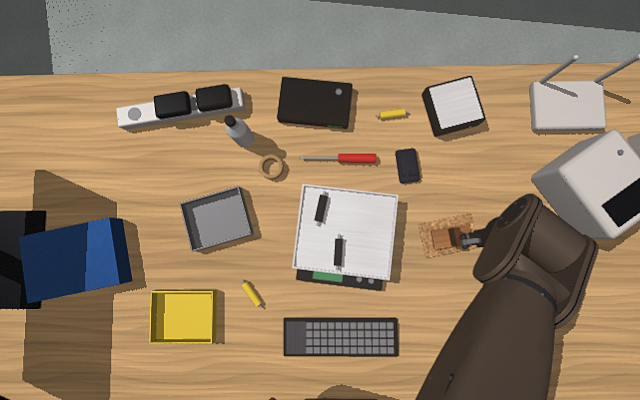

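```bash
python3 -m crank '[[0.1,-0.3,0,0,0,0,0.45],[0.2,-0.6,0,0,0,0,0.45],[0.35,-0.85,0,0,0,0,0.45],[0.4,-1,0,0,0,0,0.45]]' 30; python3 -m crank '[[0.1,-0.3,0,0,0,0.08,0.45],[0.2,-0.6,0,0,0,0.16,0.45],[0.35,-0.85,0,0,0,0.245,0.45],[0.4,-1,0,0,0,0.245,0.45],[0.4,-1,0,0,0,0.245,0.45],[0.4,-1,0,0,0,0.245,0.45]]'
python3 - <<'E'
from h import *
plan((.5745,.0455,.10),-12.6)
E
```

```text
time: 25.45
eef_pos: [0.5359, -0.1281, 0.1532]
tcp_rot: [0.997, 0.083, -0.002, -0.001]
contact_force: [-0.6, -0.7, 0.3]
opening: 0.45
time: 26.05
eef_pos: [0.57, 0.0268, 0.1537]
tcp_rot: [0.994, -0.109, -0.002, 0.0]
contact_force: [-0.0, 0.5, -0.2]
opening: 0.452
shift [ 0.004 -0.129  0.358] turn [0.0006 0.0026 0.0011] mm 57 t 26.05 F [-0.03  0.51 -0.2 ] pos [0.57   0.0268 0.1537]
```

```bash
python3 -m crank '[[0.004,-0.13,0.15,0,0,0,0.45],[0.004,-0.13,0.36,0,0,0,0.45],[0.004,-0.13,0.36,0,0,0,0.45],[0.004,-0.13,0.36,0,0,0,0.45]]'
python3 - <<'E'
from h import *
plan((.5745,.0455,.0535),-12.6)
p=cam("scene"); a=p["pixels"]; u,v=map(int,proj(p,[[.57,.045,.07]])[0])
cv2.imwrite("pics/k1.png",cv2.resize(a[v-48:v+48,u-64:u+64],(800,600),interpolation=cv2.INTER_CUBIC)[:600,:,::-1])
p=cam("top"); a=p["pixels"]; u,v=map(int,proj(p,[[.57,.045,.07]])[0])
cv2.imwrite("pics/k2.png",cv2.resize(a[v-48:v+48,u-64:u+64],(800,600),interpolation=cv2.INTER_CUBIC)[:600,:,::-1])
E
```

```text
time: 26.45
eef_pos: [0.5751, 0.0442, 0.101]
tcp_rot: [0.994, -0.11, -0.002, 0.0]
contact_force: [1.0, -0.3, -0.4]
opening: 0.451
shift [-0.005 -0.008  0.317] turn [ 0.0004  0.0019 -0.0008] mm 48 t 26.45 F [ 1.   -0.3  -0.39] pos [0.5751 0.0442 0.101 ]
```

View pics/k1.png

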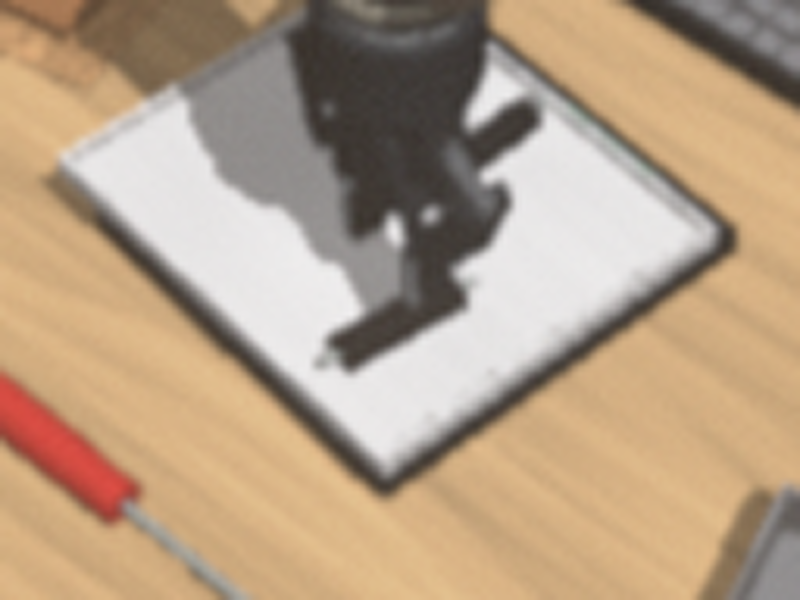

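View pics/k2.png

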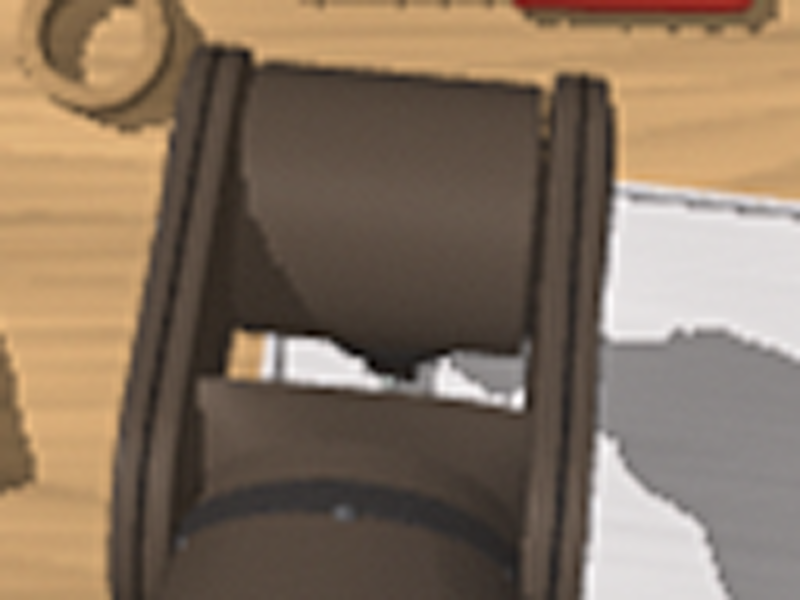

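```bash
python3 -m crank '[[0,-0.008,0.1,0,0,0,0.45],[0,-0.008,0.2,0,0,0,0.45],[0,-0.008,0.29,0,0,0,0.45],[0,-0.008,0.317,0,0,0,0.45],[0,-0.008,0.317,0,0,0,0.45],[0,-0.008,0.317,0,0,0,0.45]]'
```

```text
time: 27.15
eef_pos: [0.5765, 0.0466, 0.0545]
tcp_rot: [0.994, -0.11, 0.0, -0.0]
contact_force: [-0.6, 0.5, 1.8]
opening: 0.449
```

```bash
python3 -m crank '[[-0.01,0.002,0.01,0,0,0,0.45],[-0.01,0.002,0.02,0,0,0,0.45],[-0.01,0.002,0.02,0,0,0,0.45]]'
```

```text
time: 27.45
eef_pos: [0.5749, 0.0466, 0.0516]
tcp_rot: [0.994, -0.11, 0.0, -0.0]
contact_force: [-0.4, 0.4, 0.7]
opening: 0.449
```

```bash
python3 -m crank '[[0,0,0,0,0,0,0.2],[0,0,0,0,0,0,0],[0,0,0,0,0,0,0],[0,0,0,0,0,0,0],[0,0,0,0,0,0,0]]' 30
```

```text
time: 27.95
eef_pos: [0.575, 0.0465, 0.0516]
tcp_rot: [0.994, -0.11, 0.0, -0.0]
contact_force: [-0.7, -1.7, 1.2]
opening: 0.232
```

```bash
python3 -m crank '[[0,0,-0.05,0,0,0,0],[0,0,-0.15,0,0,0,0],[0,0,-0.35,0,0,0,0],[0,0,-0.6,0,0,0,0],[0,0,-0.6,0,0,0,0]]'
python3 - <<'E'
from h import *
s=telemetry.get_state(); print(s["opening"])
plan((.551,.3153,.14),-12.6)
p=cam("scene"); a=p["pixels"]; u,v=map(int,proj(p,[[.57,.045,.1]])[0])
cv2.imwrite("pics/k3.png",cv2.resize(a[v-48:v+48,u-64:u+64],(800,600),interpolation=cv2.INTER_CUBIC)[:600,:,::-1])
E
```

```text
time: 28.45
eef_pos: [0.5792, 0.0462, 0.1494]
tcp_rot: [0.994, -0.11, 0.007, -0.0]
contact_force: [0.3, -1.2, -0.1]
opening: 0.232
0.2324608136947036
shift [-0.575 -1.71   0.058] turn [-0.0011 -0.0085  0.0003] mm 271 t 28.45 F [ 0.3  -1.18 -0.06] pos [0.5792 0.0462 0.1494]
```

View pics/k3.png

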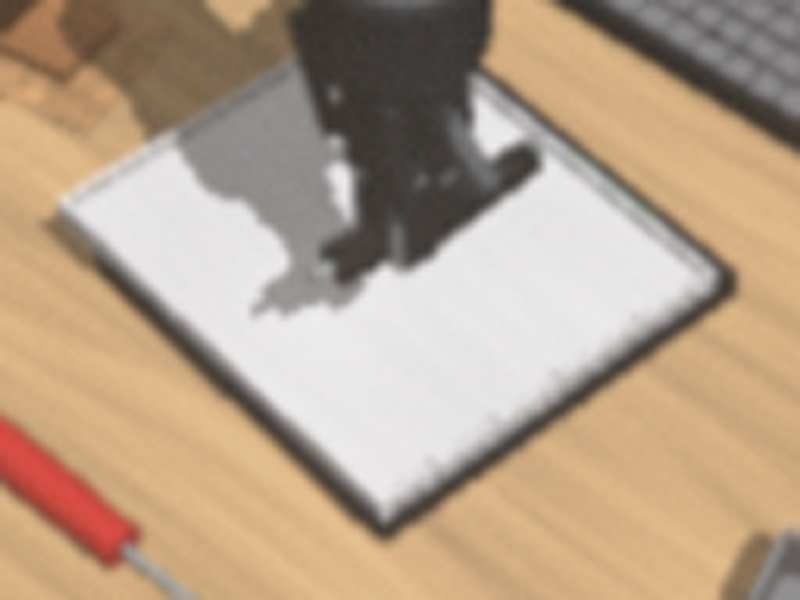

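```bash
python3 -m crank '[[-0.1,-0.25,0,0,0,-0.08,0],[-0.2,-0.5,0,0,0,-0.16,0],[-0.3,-0.75,0,0,0,-0.24,0],[-0.33,-1,0,0,0,-0.31,0],[-0.33,-1,0,0,0,-0.31,0]]'
python3 - <<'E'
from h import *
plan((.551,.3153,.10),15.3)
E
```

```text
time: 29.0
eef_pos: [0.5581, 0.2074, 0.1408]
tcp_rot: [0.991, 0.136, -0.001, -0.001]
contact_force: [0.1, -1.1, 0.1]
opening: 0.234
shift [ 0.149 -0.705  0.273] turn [-0.0008  0.0006  0.0039] mm 116 t 29.0 F [ 0.13 -1.06  0.09] pos [0.5581 0.2074 0.1408]
```

```bash
python3 -m crank '[[0.05,-0.2,0,0,0,0,0],[0.1,-0.45,0,0,0,0,0],[0.15,-0.7,0,0,0,0,0],[0.15,-0.7,0.15,0,0,0,0],[0.15,-0.7,0.35,0,0,0,0],[0.15,-0.7,0.5,0,0,0,0],[0.15,-0.7,0.5,0,0,0,0]]'
python3 - <<'E'
from h import *
plan((.551,.3153,.009),15.3)
p=cam("scene"); a=p["pixels"]; u,v=map(int,proj(p,[[.55,.315,.05]])[0])
cv2.imwrite("pics/k4.png",cv2.resize(a[v-48:v+48,u-64:u+64],(800,600),interpolation=cv2.INTER_CUBIC)[:600,:,::-1])
E
```

```text
time: 29.7
eef_pos: [0.5496, 0.309, 0.0613]
tcp_rot: [0.991, 0.133, -0.005, 0.001]
contact_force: [-0.5, -0.2, -0.8]
opening: 0.233
shift [ 0.023 -0.039  0.349] turn [ 0.0007  0.0066 -0.0005] mm 53 t 29.7 F [-0.47 -0.24 -0.77] pos [0.5496 0.309  0.0613]
```

View pics/k4.png

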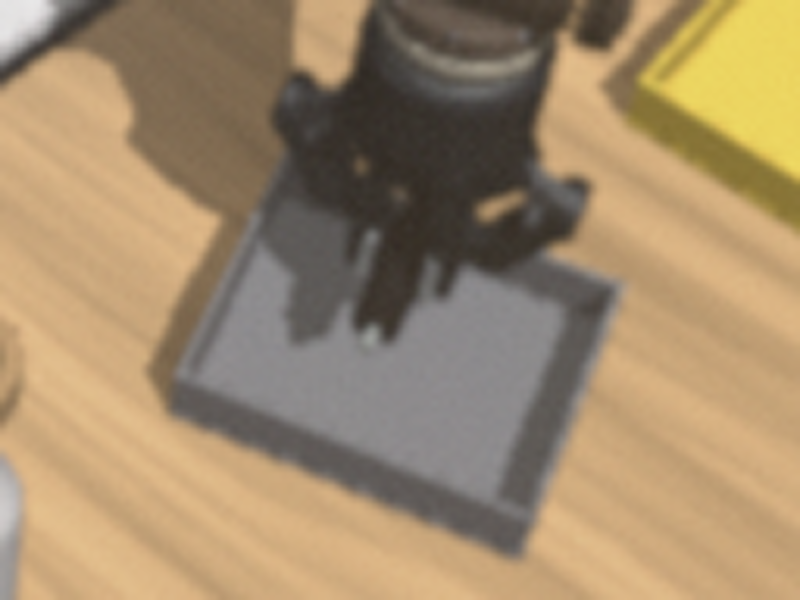

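```bash
python3 -m crank '[[0.02,-0.035,0.1,0,0,0,0],[0.02,-0.035,0.2,0,0,0,0],[0.02,-0.035,0.28,0,0,0,0],[0.02,-0.035,0.335,0,0,0,0],[0.02,-0.035,0.335,0,0,0,0],[0.02,-0.035,0.335,0,0,0,0]]'
```

```text
time: 30.35
eef_pos: [0.5547, 0.3168, 0.0161]
tcp_rot: [0.991, 0.133, -0.0, 0.0]
contact_force: [0.3, -0.2, -0.6]
opening: 0.228
```

```bash
python3 -m crank '[[-0.01,0,0.03,0,0,0,0],[-0.01,0,0.055,0,0,0,0],[-0.01,0,0.055,0,0,0,0],[-0.01,0,0.055,0,0,0,0]]'
```

```text
time: 30.75
eef_pos: [0.5532, 0.3164, 0.008]
tcp_rot: [0.991, 0.133, -0.0, 0.0]
contact_force: [0.4, -0.4, -1.7]
opening: 0.235
```

```bash
python3 -m crank '[[0,0,0,0,0,0,0.3],[0,0,0,0,0,0,0.4],[0,0,0,0,0,0,0.4],[0,0,0,0,0,0,0.4],[0,0,-0.1,0,0,0,0.4],[0,0,-0.35,0,0,0,0.4],[0,0,-0.65,0,0,0,0.4],[0,0,-0.95,0,0,0,0.4],[0,0,-1,0,0,0,0.4]]'; python3 -m crank '[[-0.2,0.2,-0.2,0,0,0,0.4],[-0.5,0.5,-0.3,0,0,0,0.4],[-0.7,0.8,-0.3,0,0,0,0.4],[-0.7,0.8,-0.3,0,0,0,0.4],[-0.7,0.8,-0.3,0,0,0,0.4]]'
python3 - <<'E'
from h import *
P={n:cam(n) for n in("scene","top")}
for n,p in P.items(): save(p,f"pics/f_{n}.png")
p=P["scene"];a=p["pixels"]; u,v=map(int,proj(p,[[.55,.315,.01]])[0])
cv2.imwrite("pics/f_tray.png",cv2.resize(a[v-48:v+48,u-64:u+64],(800,600),interpolation=cv2.INTER_CUBIC)[:,:,::-1])
E
```

```text
time: 31.65
eef_pos: [0.5572, 0.318, 0.1674]
tcp_rot: [0.991, 0.133, 0.007, -0.002]
contact_force: [0.5, -0.9, 0.7]
opening: 0.399
time: 32.15
eef_pos: [0.483, 0.1711, 0.2039]
tcp_rot: [0.991, 0.132, 0.001, 0.0]
contact_force: [0.0, -0.3, 0.6]
opening: 0.4
```

View pics/f_scene.png

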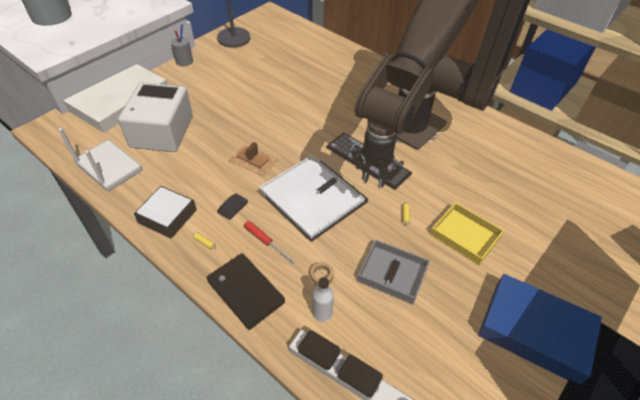

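View pics/f_tray.png

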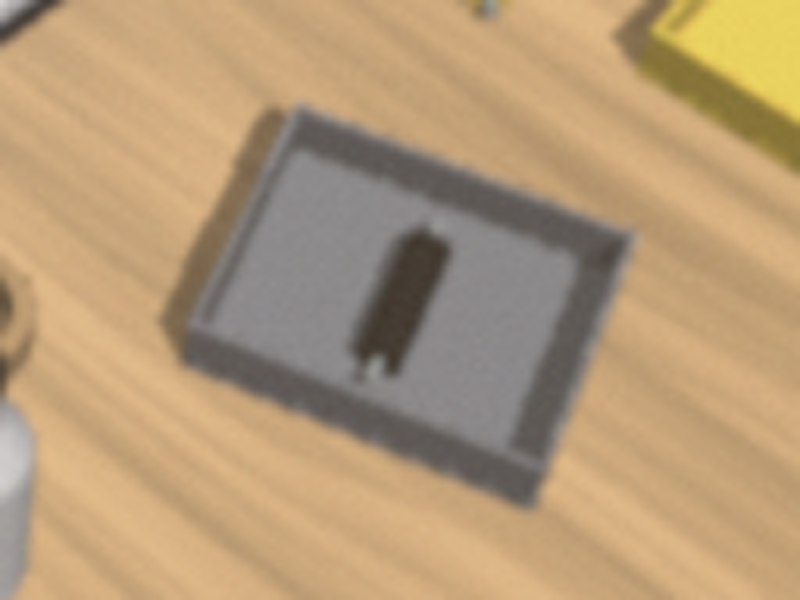

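View pics/f_top.png

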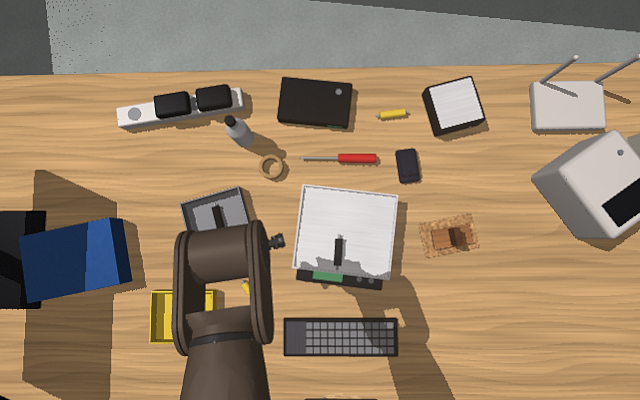

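The scene picture shows the rejected roller in the grey tray at (392,270), the round one on the pan at (326,185) and the block on its mat at (255,155). The bystanders haven't moved and the arm is clear of everything.

Run:
```python
from h import *
print(ticket.sign_off())
```

```text
the job is handed in; nothing more can be done
None
```

I rolled both rollers about 32–33 mm along the pan under the block, then put the block back on its mat. The out-of-round roller is in the grey reject tray and the true one is still on the pan. The job is handed in at about 32 s of the 72 s allowed; it gives no verdict.

- **Which one lifted:** the far roller. At a roughly steady press the tool rose about 2.4 mm and came back down over half a turn. The near roller stayed level to within about 0.5 mm.
- **Press:** about 3–8 N on the near roller and 3–7 N on the far one, taken as the wrist reading with the block's weight added. The highest was about 8.2 N, or 9 N with sideways force, when I first pressed on the near roller; I eased off straight away. The reading wanders by about 1 N and I only had it at the end of each short move, so I did not see the force in between.
- **Roll distance:** the cameras put the near roller about 33 mm from its start afterwards and the far one about 31.5 mm. While passing the 28–33 mm stretch, both were pressed with about 4.5–6 N.
- **Final pictures:** the rejected roller is lying in the middle of the grey tray, the round one is on the pan, and the block is flat on its mat. The mouse, tape and screwdriver look unmoved, and the arm touches nothing. No check failed or disagreed.

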